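# Load the shielded lock tester and set its coarse attenuation

## Robot

A 7-joint arm with a two-finger parallel gripper is mounted at the origin on the work surface. World frame = base frame: x ahead of the robot, y to its left, z up, the work surface at z = 0. Lengths are in m, angles in rad, forces in N, time in s.
With the tool pointing down it reaches from about 0.425 to 0.925 m from the base axis. Payload 6.8 kg.
Tool frame: the origin (TCP) lies on the mounting face of the last link; the fingertips stand 173 mm ahead of it and the grasp point (between the pads) lies 155 mm ahead of it; z points along the fingers, y is the line along which they close (so a half turn about z gives the same grasp; the last joint's range is limited). The gripper opens to 85 mm and grips with 20 to 120 N. Pads are 22 mm wide; open, the fingers measure 114 mm over their backs; the gripper's body (76 mm by 85 mm) begins 54 mm behind the grasp point. The pads swing forward as they close: fully open they stand 13 mm farther back than shut.
Start: joints at [-1.229, 0.477, 0.022, 1.555, -0.011, 1.109, -0.083], TCP at [0.293, 0.608, 0.405] pointing down, gripper open.
Joint ranges: [-2.96, 2.96], [-0.34, 2.1], [-1.41, 1.46], [0.24, 2.44], [-1.37, 4.51], [0.17, 1.92], [-2.96, 2.96]. Speed limits (rad/s): [2.39, 2.39, 3.14, 3.14, 3.14, 3.14, 3.14].

## Interface

Orientations are given as a unit quaternion [w, x, y, z].
In Python, from station import bot gives the robot as it stands. The module is installed in compiled form; this text tells all that it offers.
- The arm moves only by the shell command python3 -m pendant 'ROWS' [FORCE]. ROWS is JSON, a list of rows, each a list of 5 numbers: the finger opening in m, from 0 to 0.0854, then the shift along the tool's x, y, z in m, then the turn about the tool's z in degrees. In form: [[jaw, x, y, z, yaw], ...]. A call has 1 to 12 rows; each row shifts and turns the commanded pose from where the row before left it, along the tool's axes as they then stand; what a row does not reach is not made up. A row lasts 1/12 s, in which the tool goes at most 41.7 mm and 7.16 degrees, less where a joint would pass 70% of its speed; a pose out of reach is approached as far as the arm can. A call with a gripper value outside its range is refused whole. The fingers move at their own pace and stop on an object; FORCE is the grip in N (left out, the last holds). Time passes only in rows, so rows that do not move let the fingers close. It gives the time, the measured TCP pose, the force, the opening and the grip force at its end, in the units of the state.
- bot.get_obs(): the state, without advancing time (a new reading comes with each control period).
- bot.read_camera(name): name is "side" or "top" or "wrist"; returns (picture, depth): 480x640x3 uint8, blue, green, red; 480x640 float32, m along the optical axis (not along the pixel's ray), 0 where there is no reading.
- bot.camera_model(name): a dict with "intrinsics" (3x3 intrinsics, pixels), "R" (3x3) and "t" (3): a world point X has camera coordinates R X + t. Camera axes: x right, y down, z forward; pixel columns grow to the right and rows downward; lengths in m; the calibration is good to about 2 mm. The wrist camera is an equidistant fisheye: a pixel r from the principal point sees the ray r / f radians off the axis. A picture is of the moment at which its call begins: read the wrist's pose just before it. camera_model takes no time and is no camera call; for the wrist camera it gives the pose at the moment of the call.
- bot.hand_in(): hands the job in; it is judged then, once.
Trained networks look in the newest picture that a camera, given by its name, has taken for a name from the list of things; names that differ only in an ending like _2 or _b are one class to them, and where a whole thing is asked for, a point or a joint stands for the part that bears it (a point fixed in the world has none). Each returns a list of dicts, best first, with "score" (0 to 1); they miss things now and then, are a little off and sometimes report something else, mostly with a low value. They report only what shows in the picture. A call takes as long as a camera call. They do not tell look-alikes from the thing itself.
- bot.boxes_of(name, camera): "at" ([column, row] in pixels, amid what is visible of it).
- bot.trace(name, camera): "mask" (480x640 bool, what is visible of it) and "at" ([column, row] in pixels, amid what is visible of it).
- bot.pinpoint(name, camera): "at" ([column, row] in pixels: a listed point, or the origin of a listed thing).
The state is a dict: "t": time; "q": joint angles; "joint_vel": joint speeds; "joint_torque": joint torques, N m; "eef_pos": TCP position; "tool_rot": TCP orientation; "contact_force": force on the tool from outside, world axes, zero at the start; "torque": the same for the moment, N m; "gripper_width": opening from 0.0 (shut) to 1.0 (fully open); "grasp_force": force on a finger pad.
Only numpy, scipy, OpenCV 4.12 (cv2) and the standard library are available. Lean on these libraries where they do the work, as an engineer would, in place of code of your own. Each camera call takes 0.05 s, during which the arm holds its last target. There are 200 camera calls.

## Task

Get the next range test going: open the test tray of the shielded box, lay every lock unit on the bench into a nest of its own with its round pull knob facing up, and push the tray fully home. On the controller, turn only the outer (coarse) ring of the dual knob until its line points at the long 40 dB mark, leaving the small fine knob in its middle as it is set, and last of all press the start button. Leave the tape roll and the screwdriver alone.

Things in the scene. Friction and masses are not known exactly. Their poses are not given: they have to be found in the camera images.
- unit1: Lock unit, may be absent: white plastic housing 30 x 56 x 36 mm (its own x, y, z), about 90 g, lying at the start on a long 30 x 56 side; origin: centre of that side. x points out of the front face, whose middle carries a round grey pull knob (22 mm across, 6 mm proud); the back (-x) is flat, with a dark steel plate; y is the long axis, z up at the start. The end faces are 56 mm apart.
- unit1_mid (a point): Centre of that unit's housing (pull knob not counted): 15 mm from front and back, 28 mm from the ends, 18 mm from the sides.
- unit2: Lock unit, may be absent: white plastic housing 30 x 56 x 36 mm (its own x, y, z), about 90 g, lying at the start on a long 30 x 56 side; origin: centre of that side. x points out of the front face, whose middle carries a round grey pull knob (22 mm across, 6 mm proud); the back (-x) is flat, with a dark steel plate; y is the long axis, z up at the start. The end faces are 56 mm apart.
- unit2_mid (a point): Centre of that unit's housing (pull knob not counted): 15 mm from front and back, 28 mm from the ends, 18 mm from the sides.
- unit3: Lock unit, may be absent: white plastic housing 30 x 56 x 36 mm (its own x, y, z), about 90 g, lying at the start on a long 30 x 56 side; origin: centre of that side. x points out of the front face, whose middle carries a round grey pull knob (22 mm across, 6 mm proud); the back (-x) is flat, with a dark steel plate; y is the long axis, z up at the start. The end faces are 56 mm apart.
- unit3_mid (a point): Centre of that unit's housing (pull knob not counted): 15 mm from front and back, 28 mm from the ends, 18 mm from the sides.
- sbox: Shielded test box, fixed: 210 mm deep (x), 330 wide (y), 95 high, grey, with a clear window in its roof. Origin: middle of the lower front edge, on the bench; x points from the front into the box, away from the robot. The tray slides out of the front along -x.
- tray (a joint): How far the tray is out, m: 0 fully home, 0.175 fully out (stop); stays where left, friction 3 N. Its front panel is 322 mm wide, 12 thick, top 76 mm above the bench, closing against the box front at 0. The tray's floor (upper face) is 17 mm above the bench, its side walls reach 31 mm.
- tray_handle (a point): Middle of the tray's level bar handle: 10 mm bar, 120 mm long along the box's y, 50 mm above the bench, on a post at each end; centre line 42 mm in front of the front panel's face, so a 37 mm gap behind the bar, open from above.
- nest1 (a point): Centre of the pad's upper face in the left (+y) nest, like nest2; it moves with the tray, axes as the box.
- nest3 (a point): Centre of the pad's upper face in the right (-y) nest, like nest2; it moves with the tray, axes as the box.
- nest2 (a point): Centre of the middle nest's pad top: 29 mm above the bench, 112 mm behind the tray's front panel; nests are 90 mm apart along y. A unit lies on its back, long axis along the box's y, either way round, between two ribs 41 mm apart in x (70 long) and corner stops 62 mm apart in y (5 mm long, inside the ribs' ends), all 4 mm above the pad. The pad is 48 mm long in y, 12 mm above the floor.
- console: Controller, fixed: aluminium box 130 x 210 x 55 mm (x, y, z). Origin: centre of its underside; x points to its connector side, away from the robot. On its top: the dual knob at (0, +45 mm), the start button at (0, -65 mm).
- coarse (a joint): Outer (coarse) ring, rad: 0 = 0 dB, grows clockwise seen from above, 4.19 = 80 dB, evenly. Nine marks on the panel, every 0.524 rad (10 dB); the long one, on the side away from the robot (console +x), is 40 dB = 2.094 rad. A white line on the ring is its pointer. Starts between 0.05 and 0.75. No clicks; friction 0.06 N m; stays where left.
- coarse_grip (a point): On the dual knob's vertical axis, 11 mm above the controller's top (66 mm above the bench), at mid-height of the outer ring: a ribbed black cylinder 46 mm across, 1 to 21 mm above the top.
- fine (a joint): Inner (fine) knob, rad, clockwise; must keep its value and turns very easily (0.006 N m). Plain aluminium, 18 mm across, 21.5 to 36.5 mm above the controller's top, on the ring's axis.
- fine_mark (a point): End of the fine knob's line, on its top, 8 mm from the axis.
- start (a joint): Start button travel, m: 0 released, 0.005 fully down (about 4 N, spring return); pressed past 0.0035.
- start_top (a point): Middle of the start button's upper face (24 mm across, grey, in a black housing).
- tape: Bystander: roll of amber tape, 72 mm across, 18 mm high.
- driver: Bystander: screwdriver with a yellow handle, 150 mm long, along its x.
Mind the look-alikes: they are no part of the job. What is shaped like the unit1 but brown or green is not meant.

How it is judged:
On the way, in this order (a step that is already met when the one before it is completed fails the run):
1. every lock unit lies in a nest of its own, pull knob up (((horizontal distance between unit1_mid and nest1 below 0.006 m and z of unit1_mid in the frame of nest1 between 0.012 and 0.0185 m) or (horizontal distance between unit1_mid and nest2 below 0.006 m and z of unit1_mid in the frame of nest2 between 0.012 and 0.0185 m) or (horizontal distance between unit1_mid and nest3 below 0.006 m and z of unit1_mid in the frame of nest3 between 0.012 and 0.0185 m)) and angle between each of unit1, unit2, unit3's own x axis and vertical below 0.1 rad and ((horizontal distance between unit2_mid and nest1 below 0.006 m and z of unit2_mid in the frame of nest1 between 0.012 and 0.0185 m) or (horizontal distance between unit2_mid and nest2 below 0.006 m and z of unit2_mid in the frame of nest2 between 0.012 and 0.0185 m) or (horizontal distance between unit2_mid and nest3 below 0.006 m and z of unit2_mid in the frame of nest3 between 0.012 and 0.0185 m)) and ((horizontal distance between unit3_mid and nest1 below 0.006 m and z of unit3_mid in the frame of nest1 between 0.012 and 0.0185 m) or (horizontal distance between unit3_mid and nest2 below 0.006 m and z of unit3_mid in the frame of nest2 between 0.012 and 0.0185 m) or (horizontal distance between unit3_mid and nest3 below 0.006 m and z of unit3_mid in the frame of nest3 between 0.012 and 0.0185 m))), for 0.2 s.
2. the tray is pushed fully home with the units in it (all of step 1 and value of joint tray below 0.004 m), for 0.2 s.
3. start is pressed while the tray is home, the units are in and the coarse ring is at 40 dB (all of step 2 and value of joint start above 0.0035 m and value of joint coarse between 1.974 and 2.214 rad), for 0.05 s.
At the end, for the whole second after the job is handed in: Every unit lies seated in its own nest (centre within 6 mm, knob up within 0.1 rad), tray home within 4 mm, coarse ring at the 40 dB mark within 0.12 rad, start pressed after all that and released, everything at rest (all of step 2 and value of joint coarse between 1.974 and 2.214 rad and value of joint start below 0.0015 m and linear speed of each of unit1, unit2, unit3 below 0.01 m/s); the robot touches nothing.
It fails at once if the fine knob is turned (its rim moves more than 1.6 mm, 0.2 rad) (distance of fine_mark from where it was at the start of the episode above 0.0016 m).
It fails at once if the tape roll is moved more than 15 mm (distance of tape from where it was at the start of the episode above 0.015 m).
It fails at once if the screwdriver is moved more than 15 mm (distance of driver from where it was at the start of the episode above 0.015 m).
Of unit1, unit2, unit3 only 2 to 3 are there at a start; the rules pass over those that are not, and their reading is None.
At some moment in a run one of unit1, unit2, unit3 may be knocked a few centimetres aside while the robot is not near it.
It also fails if it takes over 210 s, if anything falls off the work surface, if the arm or the gripper's body presses on something with over 40 N, if the wrist force passes 120 N, or if a joint passes its speed limit or range.

## Working session

There is one attempt and no reset: what is moved stays moved. The work goes in short steps, Python scripts to look and compute and a shell command to move; the robot and the scene stay as the last step left them, time stands still between calls to the robot, and variables do not carry over. Pictures are saved under pics/ and viewed, at most 14 in all, crops included, and the job is handed in when it is done.

```bash
mkdir -p pics
cat > h.py <<'E'
from station import bot
import numpy as np, cv2
def snap(c,f=None):
    m=bot.camera_model(c); p,d=bot.read_camera(c)
    if f: cv2.imwrite('pics/'+f,p)
    return m,p,d
def world(m,u,v,z):  # z=depth along axis, pinhole
    K=np.array(m['intrinsics']);R=np.array(m['R']);t=np.array(m['t'])
    c=np.array([(u-K[0,2])/K[0,0]*z,(v-K[1,2])/K[1,1]*z,z]); return R.T@(c-t)
def plane(m,u,v,h):  # hit with world z=h
    K=np.array(m['intrinsics']);R=np.array(m['R']);t=np.array(m['t'])
    o=-R.T@t; r=R.T@np.array([(u-K[0,2])/K[0,0],(v-K[1,2])/K[1,1],1]); return o+r*(h-o[2])/r[2]
def fplane(m,u,v,h): # fisheye
    K=np.array(m['intrinsics']);R=np.array(m['R']);t=np.array(m['t'])
    x=(u-K[0,2])/K[0,0];y=(v-K[1,2])/K[1,1];th=np.hypot(x,y)
    s=np.sin(th)/th if th>1e-9 else 1
    r=R.T@np.array([x*s,y*s,np.cos(th)]);o=-R.T@t; return o+r*(h-o[2])/r[2]
def proj(m,X):
    K=np.array(m['intrinsics']);c=np.array(m['R'])@X+np.array(m['t']);return (K@c/c[2])[:2]
E
python3 - <<'E'
from h import *
np.set_printoptions(precision=4,suppress=True)
o=bot.get_obs();print(o)
for c in('top','side'):
    m,p,d=snap(c,c+'0.png');print(c,m)
    for n in ('unit1','sbox','console','tray_handle','coarse_grip','start_top','tape','driver','fine_mark','nest2','unit1_mid'):
        f=bot.pinpoint if n not in('tape','driver') else bot.boxes_of
        print(n,[(np.round(a['at'],1).tolist(),round(a['score'],2)) for a in f(n,c)[:5]])
E
```

```text
{'t': 0.0, 'q': array([-1.2291,  0.4778,  0.0224,  1.5565, -0.0115,  1.1093, -0.0831]), 'joint_vel': array([-0.0001, -0.0008, -0.0002, -0.0022,  0.0008, -0.    ,  0.0004]), 'joint_torque': array([  0.0004, -59.646 ,   1.6071, -28.1187,   0.0124,   0.0094,
        -0.    ]), 'eef_pos': array([0.2934, 0.6076, 0.4037]), 'tool_rot': array([-0.0001,  0.223 ,  0.9748, -0.0009]), 'contact_force': array([-0.2222, -0.786 , -0.3071]), 'torque': array([-0.0279, -0.0035,  0.0059]), 'grasp_force': 0.0, 'gripper_width': 0.9979777418856616}
top {'intrinsics': array([[461.1909,   0.    , 319.6308],
       [  0.    , 461.1909, 237.2386],
       [  0.    ,   0.    ,   1.    ]]), 'R': array([[ 0.0204, -0.9997,  0.0143],
       [-0.981 , -0.0228, -0.1924],
       [ 0.1927, -0.0101, -0.9812]]), 't': array([-0.0096,  0.5593,  1.0174])}
unit1 [([144.3, 320.2], 0.96), ([187.9, 308.0], 0.9), ([150.0, 244.2], 0.86), ([194.4, 240.6], 0.7), ([210.4, 342.5], 0.6)]
sbox [([311.7, 203.1], 0.59)]
console [([441.0, 303.2], 0.56)]
tray_handle [([186.2, 307.0], 0.71), ([312.5, 234.4], 0.55), ([440.3, 303.5], 0.28)]
co
[... 577 characters left out ...]
87]]), 't': array([-0.3989,  0.2926,  1.2501])}
unit1 [([193.7, 265.4], 0.76), ([181.0, 235.7], 0.66), ([231.6, 209.5], 0.64), ([207.1, 243.2], 0.59), ([248.7, 225.5], 0.59)]
sbox [([344.0, 249.4], 0.93)]
console [([364.0, 347.2], 0.96)]
tray_handle [([317.2, 249.9], 0.74)]
coarse_grip [([350.4, 315.9], 0.68)]
start_top [([390.2, 331.0], 0.68), ([352.2, 304.5], 0.64), ([383.0, 242.0], 0.29)]
tape [([416.1, 295.7], 0.69)]
driver [([440.6, 314.3], 0.85)]
fine_mark [([350.5, 307.0], 0.46)]
nest2 [([358.9, 227.6], 0.96), ([336.2, 218.1], 0.64), ([382.9, 240.0], 0.6), ([348.3, 312.9], 0.33)]
unit1_mid [([190.6, 258.7], 0.77), ([180.4, 225.5], 0.64), ([205.4, 235.8], 0.54), ([359.8, 347.7], 0.44)]
```

View pics/top0.png

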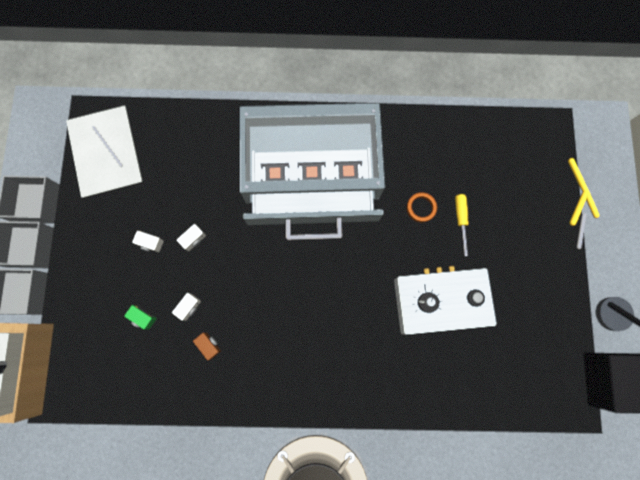

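Run:
```python
import cv2
p=cv2.imread('pics/top0.png')[215:365,100:300]
cv2.imwrite('pics/crop0.png',cv2.resize(p,None,fx=4,fy=4,interpolation=cv2.INTER_CUBIC))
```

```text
(no output)
```

View pics/crop0.png

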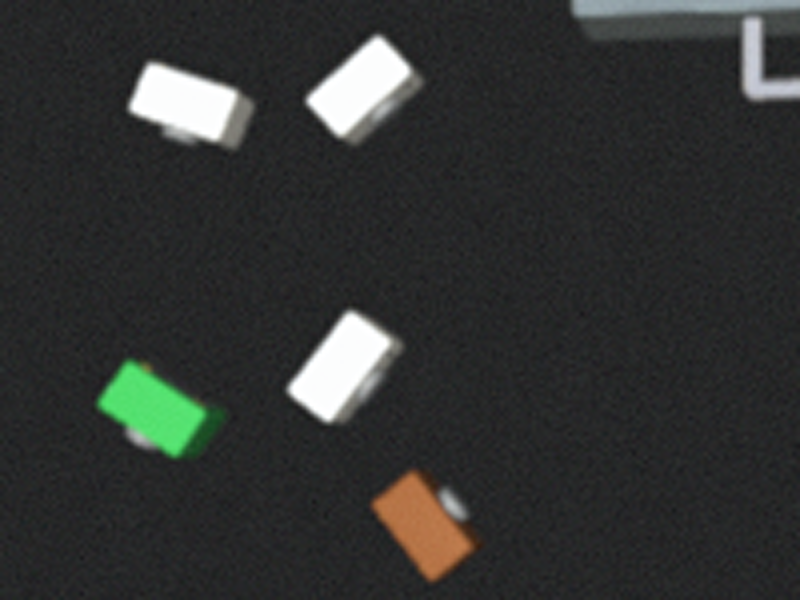

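Three white boxes fit the description: A (147,241), B (190,237) and C (186,307). Each has a visible grey knob on its side. The green box (139,317) and the brown box (206,346) are look-alikes and are out. The enlarged crop confirms this. The tray is partly open, with its handle at (313,234). Next I'll measure everything.

```bash
cat > units.py <<'E'
from h import *
def units(p,m,h=0.036,roi=(100,200,260,380)):
    x0,y0,x1,y1=roi; out=[]
    w=((p.min(2)>215)*255).astype(np.uint8); k=np.zeros_like(w); k[y0:y1,x0:x1]=w[y0:y1,x0:x1]
    for c in cv2.findContours(k,cv2.RETR_EXTERNAL,cv2.CHAIN_APPROX_NONE)[0]:
        if cv2.contourArea(c)<100: continue
        q=np.array([plane(m,u,v,h)[:2] for u,v in c[:,0]],np.float32)*1000
        r=cv2.minAreaRect(q); b=cv2.boxPoints(r); e=b[1]-b[0],b[2]-b[1]; e=max(e,key=np.linalg.norm)
        M=cv2.moments(c); out.append((np.array(r[0]),sorted(r[1]),np.degrees(np.arctan2(e[1],e[0]))%180,(M['m10']/M['m00'],M['m01']/M['m00'])))
    return out
E
python3 - <<'E'
from units import *
np.set_printoptions(precision=3,suppress=True)
m,p,d=snap('top');ms,ps,ds=snap('side')
for c,s,a,px in units(p,m): print('unit c',c,'size',np.round(s,1),'long axis deg',round(a,1),'px',np.round(px,1))
for n,uv,h in (('handle',(312.5,234.4),.05),('coarse',(430.5,302),.066),('start',(476,297),.06),('tape',(422,207),.018),('drv',(461.5,225),.02)): print(n,plane(m,*uv,h))
for n,uv,h in (('handle',(317.2,249.9),.05),('coarse',(350.4,315.9),.066),('start',(390.2,331),.06),('fine',(350.5,307),.0915),('tape',(416,295.7),.009),('n2',(358.9,227.6),.029),('n1',(336.2,218.1),.029),('n3',(382.9,240),.029)): print('side',n,plane(ms,*uv,h))
# depth-based point cloud of top
v,u=np.mgrid[0:480,0:640]; K=m['intrinsics'];C=np.stack([(u-K[0,2])/K[0,0]*d,(v-K[1,2])/K[1,1]*d,d],-1)
W=(C-m['t'])@m['R']
def blob(name,sel):
    q=W[sel&(d>0)][:,:2].astype(np.float32)*1000
    r=cv2.minAreaRect(q);b=cv2.boxPoints(r);print(name,len(q),np.round(r[0],1),np.round(r[1],1),round(r[2],1));print(np.round(b,1).tolist())
R=lambda a,b,c,e:(u>=a)&(u<c)&(v>=b)&(v<e)
z=W[...,2]
blob('console',R(385,255,505,345)&(abs(z-.055)<.006))
blob('panel',R(235,205,400,225)&(abs(z-.076)<.006))
blob('roof',R(235,90,395,200)&(abs(z-.095)<.006))
blob('bar',R(280,225,350,245)&(abs(z-.052)<.01))
print(z[0:480:60,100:600:60])
a=p[90:250,225:400];b=p[255:345,385:505]
im=np.zeros((600,800,3),np.uint8);im[:320,:350]=cv2.resize(a,None,fx=2,fy=2);bb=cv2.resize(b,(480,360),interpolation=cv2.INTER_CUBIC);im[240:600,320:800]=bb
cv2.imwrite('pics/crop1.png',im)
E
```

```text
unit c [395.158 308.475] size [29.2 55.4] long axis deg 145.0 px [184.4 306.2]
unit c [546.937 411.488] size [28.8 55.3] long axis deg 72.9 px [145.4 240. ]
unit c [558.996 309.264] size [29.7 54.7] long axis deg 135.5 px [189.4 236. ]
handle [0.567 0.019 0.05 ]
coarse [ 0.415 -0.249  0.066]
start [ 0.429 -0.354  0.06 ]
tape [ 0.648 -0.246  0.018]
drv [ 0.604 -0.341  0.02 ]
side handle [0.556 0.013 0.05 ]
side coarse [ 0.416 -0.249  0.066]
side start [ 0.449 -0.338  0.06 ]
side fine [ 0.416 -0.248  0.092]
side tape [ 0.637 -0.26   0.009]
side n2 [0.741 0.038 0.029]
side n1 [0.731 0.122 0.029]
side n3 [ 0.743 -0.053  0.029]
console 4633 [ 419.  -287.2] [129.9 210.1] 6.7
[[342.29998779296875, -190.39999389648438], [366.79998779296875, -399.1000061035156], [495.79998779296875, -383.8999938964844], [471.29998779296875, -175.1999969482422]]
panel 754 [609.2  19.6] [ 13.6 320.9] 3.4
[[593.0, 179.39999389648438], [611.9000244140625, -141.0], [625.4000244140625, -140.1999969482422], [606.5999755859375, 180.1999969482422]]
roof 12122 [765.8  27.9] [212.8 329.9] 3.1
[[650.5999755859375, 186.8000030517578], [668.5, -142.60000610351562], [881.0999755859375, -131.0], [863.0999755859375, 198.3000030517578]]
bar 325 [571.8  17.1] [ 34.1 128.7] 1.5
[[553.0999755859375, 81.0], [556.4000244140625, -47.599998474121094], [590.5, -46.70000076293945], [587.2000122070312, 81.9000015258789]]
[[-0.488 -0.474 -0.467 -0.459 -0.451 -0.433 -0.431 -0.424 -0.416]
 [-0.748  1.106 -0.753 -0.756 -0.759 -0.751 -0.755 -0.749 -0.759]
 [ 0.003 -0.002 -0.     0.095  0.097  0.003  0.001 -0.001  0.004]
 [ 0.001 -0.002 -0.001  0.095  0.096 -0.001  0.001 -0.001  0.013]
 [-0.     0.023  0.002 -0.003  0.     0.002 -0.002 -0.003  0.012]
 [ 0.     0.003 -0.002 -0.003  0.005  0.052  0.056 -0.003 -0.001]
 [-0.005  0.003 -0.001  0.004  0.001  0.001  0.003 -0.    -0.001]
 [ 0.002  0.001 -0.     0.001 -0.     0.    -0.     0.004  0.001]]
```

View pics/crop1.png

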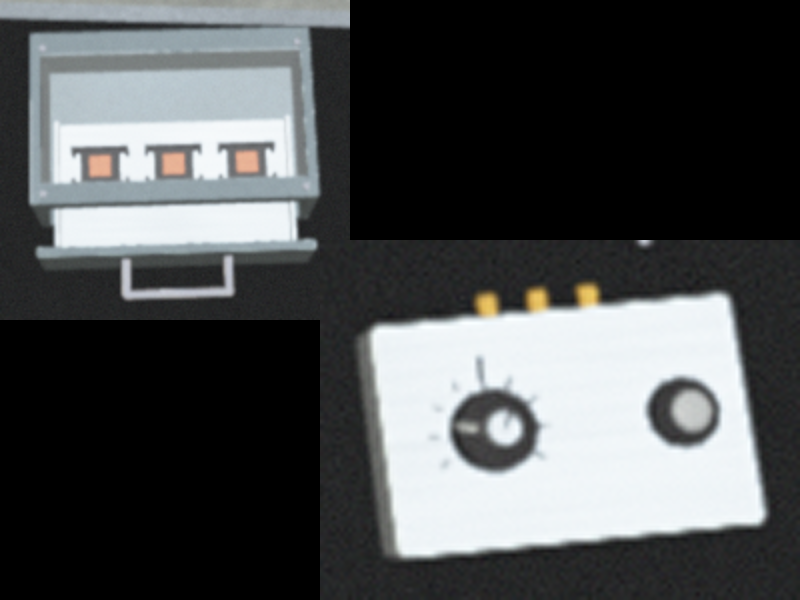

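```bash
cat > go.py <<'E'
# go.py x y ztcp ang : shifts (mm, after the yaw) to get TCP to x,y,z with tool x at ang deg (mod 180 -> nearest, mod 360 if 5th arg)
import sys,numpy as np
from station import bot
from scipy.spatial.transform import Rotation as Ro
def state():
    o=bot.get_obs();w,x,y,z=o['tool_rot'];R=Ro.from_quat([x,y,z,w]).as_matrix()
    return o,R,np.degrees(np.arctan2(R[1,0],R[0,0]))
def go(x,y,z,ang,per=180):
    o,R,a=state(); yaw=-((ang-a+per/2)%per-per/2); b=np.radians(a-yaw)
    d=np.array([x,y,z])-o['eef_pos']; dx=d[0]*np.cos(b)+d[1]*np.sin(b); dy=d[0]*np.sin(b)-d[1]*np.cos(b)
    print('t%.2f tcp %s ang %.1f q7 %.2f w %.3f gf %.1f F %s | yaw %.1f  x %.1f y %.1f z %.1f mm'%(o['t'],np.round(o['eef_pos']*1000,1),a,o['q'][6],o['gripper_width'],o['grasp_force'],np.round(o['contact_force'],1),yaw,dx*1000,dy*1000,-d[2]*1000))
if __name__=='__main__':
    v=[float(s) for s in sys.argv[1:]]; go(*v)
E
python3 go.py .585 .018 .205 183.3
```

```text
t1.30 tcp [293.5 607.9 404.7] ang 154.2 q7 -0.08 w 1.002 gf 0.0 F [ 0.  -0.  -0.5] | yaw -29.1  x -257.1 y -605.7 z 199.7 mm
```

```bash
python3 -m pendant '[[0,0,0,0,-7],[0,0,0,0,-7],[0,0,0,0,-7],[0,0,0,0,-7],[0,0,0,0,-1],[0,-0.0151,-0.0356,0,0],[0,-0.0151,-0.0356,0,0],[0,-0.0151,-0.0356,0,0],[0,-0.0151,-0.0356,0,0],[0,-0.0151,-0.0356,0,0],[0,-0.0151,-0.0356,0,0],[0,-0.0151,-0.0356,0,0]]'
python3 -m pendant '[[0,-0.0151,-0.0356,0,0],[0,-0.0151,-0.0356,0,0],[0,-0.0151,-0.0356,0,0],[0,-0.0151,-0.0356,0,0],[0,-0.0151,-0.0356,0,0],[0,-0.0151,-0.0356,0,0],[0,-0.0151,-0.0356,0,0],[0,-0.0151,-0.0356,0,0],[0,-0.0151,-0.0356,0,0],[0,-0.0151,-0.0356,0,0],[0,0,0,0.03,0],[0,0,0,0.03,0]]' >/dev/null
python3 go.py .585 .018 .205 183.3
```

```text
t: 2.3
eef_pos: [0.4136, 0.3632, 0.405]
tool_rot: [0.0, -0.026, 1.0, 0.0]
contact_force: [0.8, -0.3, 0.1]
gripper_width: 0.002
grasp_force: 0.0
t3.30 tcp [585.5  14.6 345.9] ang -177.3 q7 1.56 w -0.002 gf 0.0 F [-0.2  1.2 -1. ] | yaw -0.6  x 0.3 y 3.4 z 140.9 mm
```

```bash
python3 -m pendant '[[0,0,0.003,0.03,-0.6],[0,0,0,0.03,0],[0,0,0,0.03,0],[0,0,0,0.02,0],[0,0,0,0.015,0],[0,0,0,0.015,0],[0,0,0,0,0]]'
# pull along tool +x (= box -x)
python3 -m pendant '[[0,0.01,0,0,0],[0,0.015,0,0,0],[0,0.015,0,0,0],[0,0.015,0,0,0],[0,0.015,0,0,0],[0,0.015,0,0,0],[0,0.015,0,0,0],[0,0.015,0,0,0],[0,0.01,0,0,0],[0,0.005,0,0,0],[0,0,0,0,0]]'
python3 go.py .447 .010 .205 183.3
```

```text
t: 3.88
eef_pos: [0.5825, 0.0211, 0.202]
tool_rot: [-0.002, -0.032, 0.999, -0.0]
contact_force: [-1.1, 0.3, 0.7]
gripper_width: 0.005
grasp_force: 0.0
t: 4.8
eef_pos: [0.4533, 0.0123, 0.2055]
tool_rot: [0.0, -0.033, 0.999, 0.0]
contact_force: [-0.2, 0.9, -0.2]
gripper_width: -0.004
grasp_force: 0.0
t4.80 tcp [453.3  12.3 205.5] ang -176.2 q7 1.58 w -0.004 gf 0.0 F [-0.2  0.9 -0.2] | yaw 0.5  x 6.4 y -1.9 z 0.5 mm
```

```bash
python3 -m pendant '[[0,0.003,0,0,0],[0,0.003,0,0,0]]' | grep -E 'pos|force: \['; python3 -m pendant '[[0,0.002,0,0,0],[0,0.002,0,0,0]]'| grep -E 'pos|force: \['; python3 -m pendant '[[0,0.002,0,0,0],[0,0.002,0,0,0]]'| grep -E 'pos|force: \['
python3 - <<'E'
from units import *
np.set_printoptions(precision=1,suppress=True)
m,p,d=snap('top','top1.png')
v,u=np.mgrid[0:480,0:640]; K=m['intrinsics'];C=np.stack([(u-K[0,2])/K[0,0]*d,(v-K[1,2])/K[1,1]*d,d],-1)
W=(C-m['t'])@m['R']
q=W[(v>205)&(v<320)&(u>225)&(u<400)&(abs(W[...,2]-.076)<.006)][:,:2].astype(np.float32)*1000
print('panel',cv2.minAreaRect(q))
hsv=cv2.cvtColor(p,cv2.COLOR_BGR2HSV);o=cv2.inRange(hsv,(5,60,120),(18,255,255));o[:140]=0;o[300:]=0;o[:,:230]=0;o[:,395:]=0
for c in cv2.findContours(o,cv2.RETR_EXTERNAL,cv2.CHAIN_APPROX_NONE)[0]:
    if cv2.contourArea(c)<30: continue
    r=cv2.minAreaRect(np.array([plane(m,a,b,.029)[:2]*1000 for a,b in c[:,0]],np.float32)); print('pad',r,cv2.minAreaRect(c)[0])
for c,s,a,px in units(p,m): print('unit c',c,'size',np.round(s,1),round(a,1),np.round(px,1))
E
```

```text
eef_pos: [0.4493, 0.012, 0.2053]
contact_force: [3.2, 1.9, 2.6]
eef_pos: [0.4468, 0.0119, 0.2055]
contact_force: [13.8, 0.9, -7.1]
eef_pos: [0.4454, 0.0119, 0.2059]
contact_force: [22.0, -0.1, -16.0]
panel ((479.9165344238281, 12.477340698242188), (12.615554809570312, 321.825439453125), 3.1209449768066406)
pad ((592.9310913085938, 108.48843383789062), (27.210731506347656, 26.310880661010742), 2.0939908027648926) (275.5, 224.5)
pad ((597.5035400390625, 17.74589729309082), (26.987024307250977, 26.356857299804688), 1.3681843280792236) (313.5, 223.5)
pad ((604.524169921875, -70.87716674804688), (27.36962890625, 26.45917320251465), 0.5644904375076294) (350.5, 221.5)
unit c [395.1 308.4] size [29.2 55.3] 145.3 [184.4 306.2]
unit c [546.9 411.5] size [28.8 55.3] 72.9 [145.4 240. ]
unit c [559.1 309.3] size [29.6 54.7] 135.5 [189.4 236. ]
unit c [564.7 152.7] size [ 14.3 157. ] 2.8 [256.1 234.7]
```

View pics/top1.png

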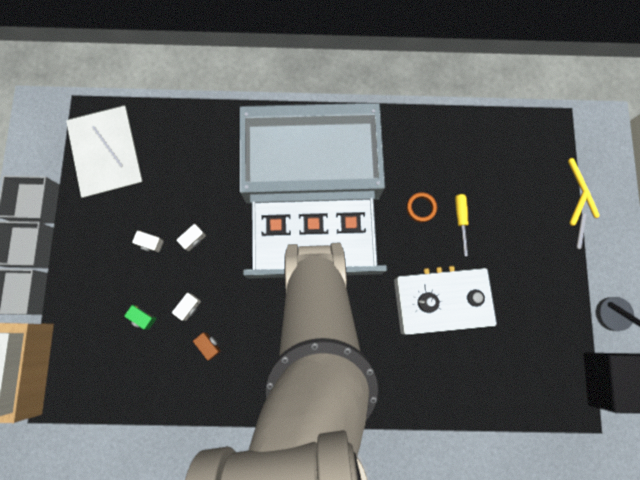

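```bash
python3 -m pendant '[[0,-0.006,0,0,0],[0.026,-0.008,0,0,0],[0.026,0,0,-0.03,0],[0.026,0,0,-0.03,0],[0.026,0,0,-0.03,0],[0.026,0,0,-0.03,0],[0.026,0,0,-0.01,0]]' | grep -E 'pos|width'; python3 go.py .3733 .2772 .200 55.2
```

```text
eef_pos: [0.4544, 0.0121, 0.3378]
gripper_width: 0.301
t5.93 tcp [454.4  12.1 337.8] ang -176.2 q7 1.52 w 0.301 gf 0.0 F [ 0.6 -0.7 -0.6] | yaw -51.4  x -171.4 y 217.9 z 137.8 mm
```

```bash
python3 -m pendant '[[0.026,0,0,0,-7],[0.026,0,0,0,-7],[0.026,0,0,0,-7],[0.026,0,0,0,-7],[0.026,0,0,0,-7],[0.026,0,0,0,-7],[0.026,0,0,0,-7],[0.026,0,0,0,-2.4]]' >/dev/null;  python3 -m pendant '[[0.026,-0.0214,0.0272,0,0],[0.026,-0.0214,0.0272,0,0],[0.026,-0.0214,0.0272,0,0],[0.026,-0.0214,0.0272,0,0],[0.026,-0.0214,0.0272,0,0],[0.026,-0.0214,0.0272,0,0],[0.026,-0.0214,0.0272,0,0],[0.026,-0.0214,0.0272,0,0],[0.026,0,0,0.02,0]]' >/dev/null; python3 go.py .3733 .2772 .200 55.2
```

```text
t7.35 tcp [371.1 284.2 316.7] ang -124.3 q7 1.70 w 0.307 gf 0.0 F [0.5 0.3 0.6] | yaw 0.5  x 4.5 y -5.8 z 116.7 mm
```

```bash
python3 -m pendant '[[0.026,0,0,0.03,0],[0.026,0,0,0.03,0],[0.026,0,0,0,0],[0.026,0,0,0,0]]' >/dev/null; python3 go.py .3733 .2772 .200 55.2;python3 -m pendant '[[0.026,0,0,0,0],[0.026,0,0,0,0]]' >/dev/null; python3 go.py .3733 .2772 .200 55.2
```

```text
t7.68 tcp [372.  276.3 253.2] ang -124.8 q7 1.68 w 0.307 gf 0.0 F [0.3 0.2 1.2] | yaw 0.0  x -1.5 y -0.5 z 53.2 mm
t7.85 tcp [373.4 277.4 256.1] ang -124.8 q7 1.68 w 0.305 gf 0.0 F [-0.7  0.2  0.7] | yaw -0.0  x 0.2 y 0.0 z 56.1 mm
```

```bash
python3 -m pendant '[[0.026,0,0,0.02,0],[0.026,0,0,0.02,0],[0.026,0,0,0.016,0],[0.026,0,0,0,0],[0.026,0,0,0,0]]' | grep -E 'pos|force: \['; python3 -m pendant '[[0.026,-0.006,0,0,0],[0.026,-0.006,0,0,0],[0.026,-0.006,0,0,0],[0.026,-0.006,0,0,0],[0.026,-0.006,0,0,0],[0.026,-0.005,0,0,0],[0.026,0,0,0,0],[0.026,0,0,0,0]]' | grep -E 'pos|force: \['
python3 - <<'E'
from h import *
m,p,d=snap('wrist','w1.png')
E
```

```text
eef_pos: [0.3731, 0.2773, 0.1995]
contact_force: [0.2, 0.5, 0.3]
eef_pos: [0.3929, 0.3062, 0.1986]
contact_force: [0.4, -0.9, 0.2]
```

View pics/w1.png

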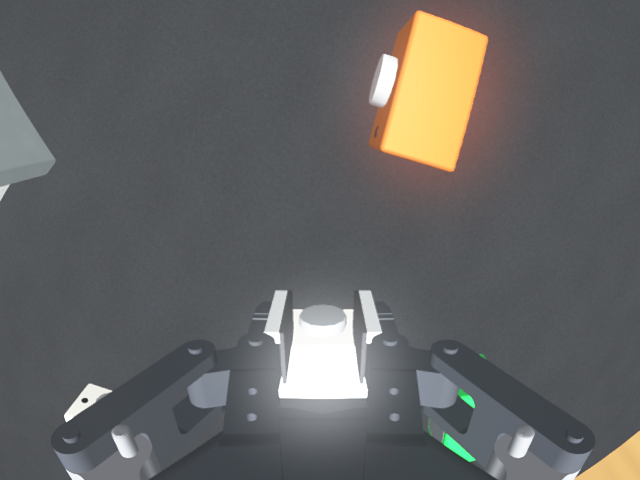

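```bash
cat > look.py <<'E'
import sys
from units import *
# look.py cam file u0 v0 w h scale : crop
c,f=sys.argv[1:3]; a,b,w,h=map(int,sys.argv[3:7]); s=float(sys.argv[7])
m,p,d=snap(c); cv2.imwrite('pics/'+f,cv2.resize(p[b:b+h,a:a+w],None,fx=s,fy=s,interpolation=cv2.INTER_CUBIC))
if c=='top':
    for q,sz,an,px in units(p,m): print('unit c',q,'size',np.round(sz,1),round(an,1),np.round(px,1))
E
python3 -m pendant '[[0.026,0.015,0,0,0],[0.026,0.015,0,0,0],[0.026,0,0,-0.03,0],[0.026,0,0,-0.03,0],[0.026,0,0,-0.03,0],[0.026,0,0,0,0]]' | grep -E 'pos|force: \['; python3 look.py side side1.png 130 150 180 150 3.5
```

```text
eef_pos: [0.3769, 0.2822, 0.2934]
contact_force: [0.7, -0.1, 0.4]
```

View pics/side1.png

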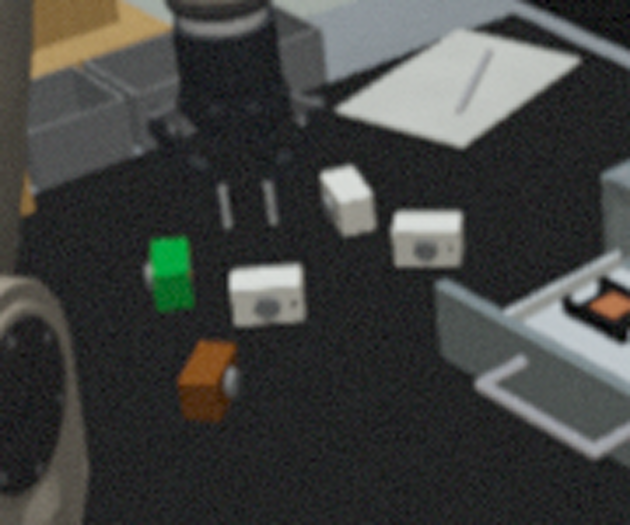

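```bash
python3 -m pendant '[[0.026,0,-0.035,0,0],[0.026,0,-0.035,0,0],[0.026,0,-0.035,0,0],[0.026,0,-0.035,0,0],[0.026,0,-0.035,0,0],[0.026,0,0,0,0]]' | grep -E 'pos|force: \['; python3 look.py top t2.png 100 200 200 180 1
```

```text
eef_pos: [0.5241, 0.1757, 0.2877]
contact_force: [1.3, -0.7, -0.0]
unit c [408.85910034 328.84597778] size [29.2 55. ] 145.3 [175.8 300.1]
unit c [546.93725586 411.48825073] size [28.8 55.3] 72.9 [145.4 240. ]
unit c [574.10009766 153.1920166 ] size [ 14.3 138.1] 2.8 [256.9 230.5]
```

```bash
python3 -m pendant '[[0.026,0,0.035,0.01,0],[0.026,0,0.035,0.01,0],[0.026,0,0.035,0.01,0],[0.026,0,0.035,0.01,0],[0.026,0,0.035,0.01,0],[0.026,0,0,0,0],[0.026,0,0,0,0],[0.026,0,0,0,0],[0.026,0,0,0,0]]' >/dev/null; python3 go.py .3804 .2877 .206 55.3
```

```text
t10.83 tcp [376.2 280.6 238.6] ang -124.8 q7 1.68 w 0.305 gf 0.0 F [0.8 0.4 0.5] | yaw -0.1  x -8.2 y 0.6 z 32.6 mm
```

```bash
python3 -m pendant '[[0.026,0,0,0.02,0],[0.026,0,0,0.0125,0],[0.026,0,0,0,0],[0.026,0,0,0,0],[0.026,0,0,0,0]]' | grep pos;python3 -m pendant '[[0.026,-0.010,0,0,0],[0.026,-0.024,0,0,0],[0.026,-0.024,0,0,0],[0.026,0,0,0,0],[0.026,0,0,0,0],[0.026,0,0,0,0]]' | grep -E 'pos|force: \['; python3 look.py side side2.png 130 150 180 150 3.5
```

```text
eef_pos: [0.3764, 0.2809, 0.2068]
eef_pos: [0.4088, 0.3288, 0.2064]
contact_force: [0.4, -1.3, -1.3]
```

View pics/side2.png

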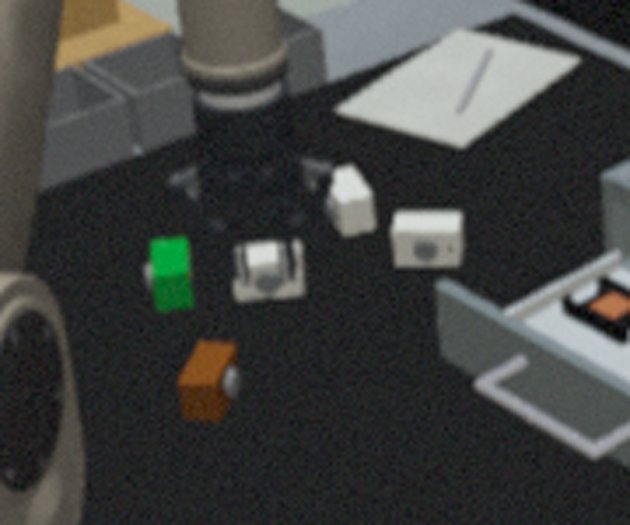

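The bench is too slippery to topple a unit by pushing. Instead I'll grip each unit by its ends, high up, and drag its back over the front edge of the box roof. That makes it pivot in the pads until it lies on its back.

```bash
python3 -m pendant '[[0.026,0.02,0,0,0],[0.026,0,0,-0.03,0],[0.068,0,0,-0.03,0],[0.068,0,0,0,0],[0.068,0,0,0,0],[0.068,0,0,0,0]]' >/dev/null; python3 go.py .4236 .3502 .189 55.3; python3 look.py top t3.png 100 200 200 180 1
```

```text
t12.30 tcp [397.1 311.8 266.1] ang -124.8 q7 1.67 w 0.797 gf 0.0 F [-0.4 -0.4 -1.2] | yaw -0.1  x -46.7 y 0.1 z 77.1 mm
unit c [546.93725586 411.48825073] size [28.8 55.3] 72.9 [145.4 240. ]
unit c [558.93505859 309.31167603] size [29.3 54.8] 134.9 [189.4 236. ]
unit c [563.40771484 152.86256409] size [ 14.3 154.3] 2.6 [256.2 233.5]
```

```bash
python3 -m pendant '[[0.068,-0.023,0,0,0],[0.068,-0.0237,0,0,0],[0.068,0,0,0,0],[0.068,0,0,0.03,0],[0.068,0,0,0.027,0],[0.068,0,0,0.02,0],[0.068,0,0,0,0],[0.068,0,0,0,0]]' 20 | grep -E 'pos|force: \['; python3 -m pendant '[[0.04,0,0,0,0],[0.04,0,0,0,0],[0.04,0,0,0,0],[0.04,0,0,0,0],[0.04,0,0,0,0],[0.04,0,0,0,0]]' 20; python3 -c "
from h import *
snap('wrist','w2.png')"
```

```text
eef_pos: [0.4232, 0.35, 0.1877]
contact_force: [-0.4, -0.3, 0.5]
t: 13.52
eef_pos: [0.4242, 0.351, 0.1899]
tool_rot: [0.0, -0.463, 0.886, 0.0]
contact_force: [-1.8, -1.1, 3.6]
gripper_width: 0.652
grasp_force: 22.4
```

View pics/w2.png

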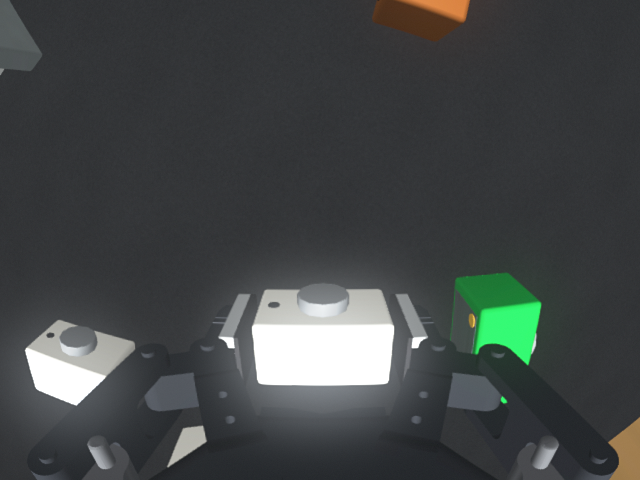

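```bash
python3 -m pendant '[[0.04,0,0,-0.02,0],[0.04,0,0,-0.03,0],[0.04,0,0,-0.03,0],[0.04,0,0,-0.03,0],[0.04,0,0,-0.02,0],[0.04,0,0,0,7],[0.04,0,0,0,7],[0.04,0,0,0,7],[0.04,0,0,0,7],[0.04,0,0,0,7],[0.04,0,0,0,7],[0.04,0,0,0,7]]' 20 | grep -E 'pos|width'; python3 -m pendant '[[0.04,0,0,0,2.9],[0.04,0,0,0,0],[0.04,0,0,0,0],[0.04,0,0,0,0]]'|grep width; python3 go.py .6197 .106 .2745 183.3
```

```text
eef_pos: [0.4239, 0.3507, 0.3191]
gripper_width: 0.647
gripper_width: 0.651
t14.90 tcp [423.9 350.8 319.2] ang -176.6 q7 0.86 w 0.651 gf 21.9 F [-0.5 -0.3 -0.4] | yaw 0.1  x -181.3 y -255.6 z 44.7 mm
```

```bash
python3 -m pendant '[[0.04,-0.0201,-0.0284,0,0],[0.04,-0.0201,-0.0284,0,0],[0.04,-0.0201,-0.0284,0,0],[0.04,-0.0201,-0.0284,0,0],[0.04,-0.0201,-0.0284,0,0],[0.04,-0.0201,-0.0284,0,0],[0.04,-0.0201,-0.0284,0,0],[0.04,-0.0201,-0.0284,0,0],[0.04,-0.0201,-0.0284,0,0],[0.04,0,0,0.02,0],[0.04,0,0,0.02,0],[0.04,0,0,0.005,0]]' 20 | grep -E 'pos|width';  python3 -m pendant '[[0.04,0,0,0,0],[0.04,0,0,0,0],[0.04,0,0,0,0],[0.04,0,0,0,0]]'|grep width; python3 go.py .6197 .106 .2745 183.3; python3 look.py side side3.png 260 140 160 120 4
```

```text
eef_pos: [0.6186, 0.1051, 0.2712]
gripper_width: 0.646
gripper_width: 0.651
t16.23 tcp [619.8 106.7 275.5] ang -176.6 q7 1.44 w 0.651 gf 21.9 F [ 0.9  1.3 -0.6] | yaw 0.1  x 0.1 y -0.7 z 1.0 mm
```

View pics/side3.png

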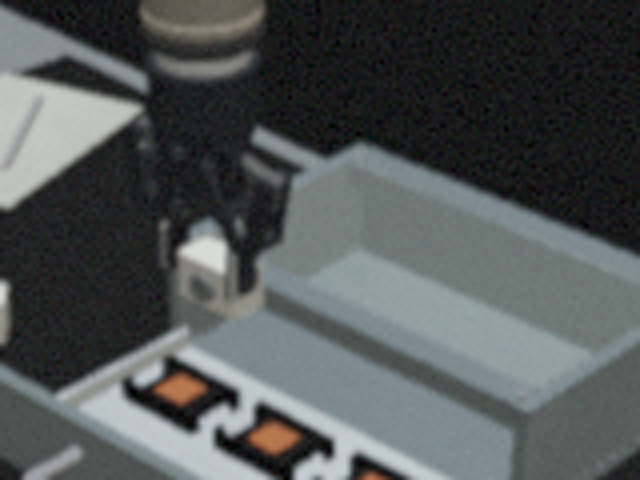

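```bash
python3 -m pendant '[[0.04,-0.01,0,0,0],[0.04,-0.01,0,0,0],[0.04,-0.005,0,0,0],[0.04,-0.005,0,0,0],[0.04,-0.005,0,0,0],[0.04,0,0,0,0]]' 20 | grep -E 'pos|force|width';  python3 -m pendant '[[0.04,-0.005,0,0,0],[0.04,-0.005,0,0,0],[0.04,-0.005,0,0,0],[0.04,-0.005,0,0,0],[0.04,0,0,0,0]]'|grep -E 'pos|force|width'; python3 look.py side side4.png 260 140 160 120 4
```

```text
eef_pos: [0.6515, 0.1085, 0.2743]
contact_force: [-15.1, -0.5, 10.2]
gripper_width: 0.651
grasp_force: 28.9
eef_pos: [0.6728, 0.1097, 0.2739]
contact_force: [-8.6, -0.4, 1.5]
gripper_width: 0.649
grasp_force: 25.0
```

View pics/side4.png

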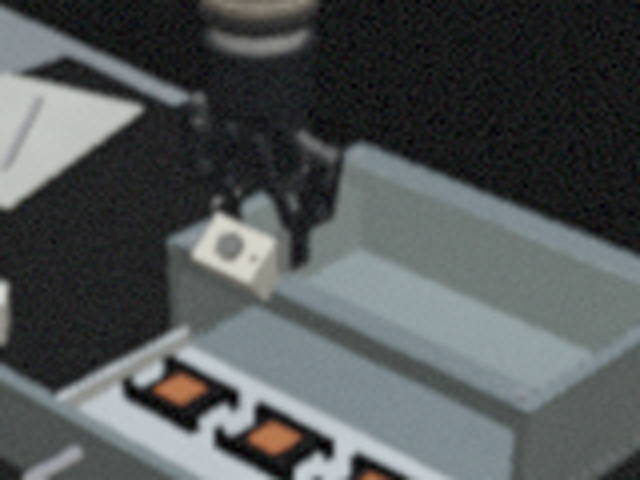

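```bash
for i in 1; do python3 -m pendant '[[0.04,-0.003,0,0.002,0],[0.04,0,0,0.002,0],[0.04,0,0,0,0]]' | grep -E 'pos|e: \['; done; python3 -m pendant '[[0.04,0,0,0.002,0],[0.04,0,0,0,0],[0.04,0,0,0,0]]' | grep -E 'pos|e: \['; python3 -m pendant '[[0.04,0,0,0.002,0],[0.04,0,0,0,0],[0.04,0,0,0,0]]' | grep -E 'pos|e: \['
```

```text
eef_pos: [0.6768, 0.1098, 0.2713]
contact_force: [-4.8, -1.1, 4.9]
eef_pos: [0.6774, 0.1098, 0.2703]
contact_force: [-2.8, -0.6, 7.9]
eef_pos: [0.6781, 0.1098, 0.2691]
contact_force: [-1.6, -0.5, 10.1]
```

```bash
python3 -m pendant '[[0.04,0,0,0.002,0],[0.04,0,0,0,0],[0.04,0,0,0,0]]' | grep -E 'pos|e: \['; python3 -m pendant '[[0.04,0,0,0.002,0],[0.04,0,0,0,0],[0.04,0,0,0,0]]' | grep -E 'pos|e: \[';  python3 look.py side side5.png 260 140 160 120 4
```

```text
eef_pos: [0.6788, 0.1099, 0.2678]
contact_force: [-0.7, 0.1, 10.8]
eef_pos: [0.6794, 0.1099, 0.2664]
contact_force: [-0.0, -0.8, 12.9]
```

View pics/side5.png

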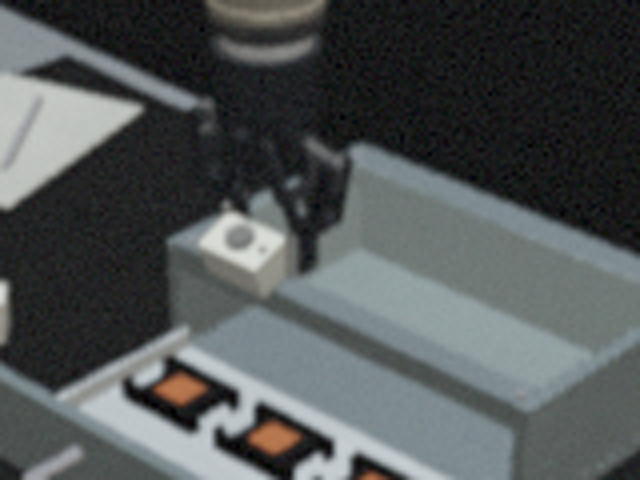

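```bash
python3 -m pendant '[[0.04,0,0,0.002,0],[0.04,0,0,0,0],[0.04,0,0,-0.01,0],[0.04,0,0,-0.02,0],[0.04,0,0,-0.02,0],[0.04,0,0,0,0],[0.04,0,0,0,0],[0.04,0,0,0,0]]' | grep -E 'pos|e: \[|width'
cat > knob.py <<'E'
# wrist view: find the unit's face + knob, print side-cam knob estimate relative to tool axis
import sys
from units import *
from go import state
ms,ps,ds=snap('side'); o,R,a=state()
dz=float(sys.argv[1])/1000  # knob top height relative to TCP
for n in ('unit1_mid',):
    for r in bot.boxes_of('unit1','side')[:6]:
        X=plane(ms,*r['at'],o['eef_pos'][2]+dz-.016); print('side box',np.round(r['at']),round(r['score'],2),np.round((X-o['eef_pos'])*1000,1))
mw,pw,dw=snap('wrist',sys.argv[2]); print('tcp',o['eef_pos'],a)
E
python3 knob.py -140 w3.png
```

```text
eef_pos: [0.6769, 0.1096, 0.3098]
contact_force: [-0.9, -0.7, -0.8]
gripper_width: 0.647
side box [317. 191.] 0.87 [ -27.4    5.9 -156. ]
side box [252. 219.] 0.83 [-248.7    8.9 -156. ]
side box [194. 257.] 0.77 [-448.9  -34.3 -156. ]
side box [230. 208.] 0.64 [-256.8   92.1 -156. ]
side box [178. 228.] 0.52 [-407.8  101.  -156. ]
tcp [0.67676526 0.10958387 0.30921092] -176.65654388218047
```

View pics/w3.png

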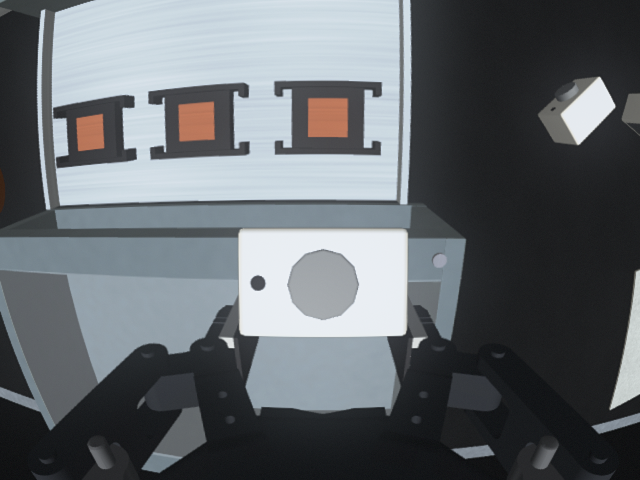

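```bash
cat > face.py <<'E'
# front face of the held unit in the wrist picture -> centre relative to TCP in tool axes (mm)
import sys
from h import *
from go import state
def face(save=None):
    o,R,a=state(); m,p,d=snap('wrist',save)
    w=(p.min(2)>150).astype(np.uint8)
    mk=[r for r in bot.trace('unit1','wrist') if abs(r['at'][0]-322)<50 and r['at'][1]>220]
    k=mk[0]['mask'].astype(np.uint8); c=max(cv2.findContours(k,cv2.RETR_EXTERNAL,cv2.CHAIN_APPROX_NONE)[0],key=cv2.contourArea)
    r=cv2.minAreaRect(c); return o,R,m,r
if __name__=='__main__':
    o,R,m,r=face(sys.argv[1] if len(sys.argv)>1 else None); b=cv2.boxPoints(r); print('px rect',np.round(r[0],1),np.round(r[1],1),round(r[2],1))
    best=None
    for h in np.arange(o['eef_pos'][2]-.17,o['eef_pos'][2]-.09,.0005):
        q=np.array([fplane(m,u,v,h) for u,v in b]); L=max(np.linalg.norm(q[1]-q[0]),np.linalg.norm(q[2]-q[1]))
        if best is None or abs(L-.056)<best[0]: best=(abs(L-.056),h,q)
    _,h,q=best; print('face z-TCP %.1f sides %.1f %.1f'%((h-o['eef_pos'][2])*1e3,np.linalg.norm(q[1]-q[0])*1e3,np.linalg.norm(q[2]-q[1])*1e3),'centre in tool axes',np.round(R.T@(q.mean(0)-o['eef_pos'])*1e3,1))
E
python3 face.py
python3 - <<'E'
from h import *
from go import state
o,R,a=state(); m,p,d=snap('wrist')
print(R.T@(-np.array(m['R']).T@m['t']-o['eef_pos']), (m['R']@R))
bs=[(239,230),(407,230),(407,335),(241,335)]
for h in (.16,.165,.17,.175,.18):
    q=np.array([fplane(m,u,v,h) for u,v in bs]);print(h,np.round([np.linalg.norm(q[i]-q[i-1])*1e3 for i in range(4)],1),np.round(R.T@(q.mean(0)-o['eef_pos'])*1e3,1))
pads=[(328,118),(197,122),(90,132)]
for u,v in pads: print('nest',np.round(fplane(m,u,v,.029)*1e3,1))
print([d[v,u] for u,v in ((260,250),(390,250),(260,325),(390,325))])
E
```

```text
px rect [323. 282.] [108. 170.] 90.0
face z-TCP -146.5 sides 56.1 41.7 centre in tool axes [ 22.1   0.4 146.5]
[0.07515779 0.00015488 0.03053813] [[-1.22634663e-04  9.99999796e-01 -6.27504735e-04]
 [-9.54533067e-01 -3.04121138e-04 -2.98104899e-01]
 [-2.98105029e-01  5.62416026e-04  9.54532910e-01]]
0.16 [41.4 56.8 41.5 63. ] [ 20.8   0.6 149.2]
0.165 [39.7 54.4 39.8 60.4] [ 23.1   0.5 144.2]
0.17 [37.9 52.  38.  57.7] [ 25.3   0.5 139.2]
0.175 [36.2 49.6 36.3 55.1] [ 27.6   0.5 134.2]
0.18 [34.4 47.2 34.5 52.4] [ 29.9   0.5 129.3]
nest [595.3 108.5  29. ]
nest [600.2  18.9  29. ]
nest [604.3 -71.5  29. ]
[np.float32(0.11769598), np.float32(0.11760962), np.float32(0.11701179), np.float32(0.11804241)]
```

```bash
cat > tilt.py <<'E'
# pose of the held unit's front face from wrist depth: centre (knob) & normal in tool axes
import sys
from h import *
from go import state
def ray(m,u,v,z):
    K=np.array(m['intrinsics']);x=(u-K[0,2])/K[0,0];y=(v-K[1,2])/K[1,1];th=np.hypot(x,y)+1e-12
    s=np.tan(th)/th; c=np.stack([x*s*z,y*s*z,z],-1); return (c-m['t'])@m['R']
o,R,a=state(); m,p,d=snap('wrist',sys.argv[1] if len(sys.argv)>1 else None)
g=p.min(2); k=((g>190)*255).astype(np.uint8); k[:, :225]=0;k[:,420:]=0;k[:205]=0
n,l,st,ce=cv2.connectedComponentsWithStats(k); i=1+st[1:,4].argmax(); v,u=np.where((l==i)&(d>0))
X=(ray(m,u,v,d[v,u])-o['eef_pos'])@R*1e3
c=np.median(X,0); 
for _ in range(3):
    w=np.linalg.svd(X-X.mean(0),full_matrices=False)[2][2]; e=abs((X-X.mean(0))@w); X=X[e<max(1.5,np.median(e)*2)]
w*=-np.sign(w[2]); print('n',len(X),'normal(tool)',np.round(w,3),'tilt deg',round(np.degrees(np.arctan2(w[0],-w[2])),1))
q,_=cv2.findHomography,0
t=np.array([-w[2],0,w[0]]);t/=np.linalg.norm(t); s=X@t; print('along36 range',np.round(np.percentile(s,[.5,99.5]),1),'y range',np.round(np.percentile(X[:,1],[.5,99.5]),1))
mid=X.mean(0); mid=mid+t*((np.percentile(s,.5)+np.percentile(s,99.5))/2-mid@t); mid[1]=np.percentile(X[:,1],[.5,99.5]).mean()
print('face centre',np.round(mid,1),'housing centre',np.round(mid-15*w,1),'back centre',np.round(mid-30*w,1))
E
python3 tilt.py
```

```text
n 13171 normal(tool) [ 0.328  0.001 -0.945] tilt deg 19.1
along36 range [53.2 87.7] y range [-26.9  27.3]
face centre [ 26.4   0.2 139.1] housing centre [ 21.5   0.2 153.2] back centre [1.660e+01 1.000e-01 1.674e+02]
```

```bash
python3 go.py .5438 .1016 .195 183.3; python3 -m pendant '[[0.04,0.02,0,0,0],[0.04,0.02,0,0,0],[0.04,0.025,0,0,0],[0.04,0.025,0,0,0],[0.04,0.025,0,0,0],[0.04,0.018,0,0,0],[0.04,0,0,0.02,0],[0.04,0,0,0.02,0],[0.04,0,0,0.02,0],[0.04,0,0,0.02,0],[0.04,0,0,0.01,0],[0.04,0,0,0,0]]' | grep -E 'pos|e: \[|width';  python3 -m pendant '[[0.04,0,0,0.015,0],[0.04,0,0,0,0],[0.04,0,0,0,0],[0.04,0,0,0,0]]' | grep -E 'pos|e: \[|width'; python3 go.py .5438 .1016 .195 183.3
```

```text
t19.57 tcp [677.2 109.5 309.5] ang -176.7 q7 1.46 w 0.648 gf 27.0 F [ 0.7  0.6 -0.4] | yaw 0.0  x 133.7 y -0.2 z 114.5 mm
eef_pos: [0.5437, 0.1016, 0.2181]
contact_force: [-0.4, 0.2, -1.1]
gripper_width: 0.649
eef_pos: [0.5451, 0.1019, 0.2062]
contact_force: [0.2, 0.4, -1.5]
gripper_width: 0.648
t20.90 tcp [545.1 101.9 206.2] ang -176.7 q7 1.43 w 0.648 gf 27.0 F [ 0.2  0.4 -1.5] | yaw 0.0  x 1.3 y -0.2 z 11.2 mm
```

```bash
python3 -m pendant '[[0.04,0,0,0.01,0],[0.04,0,0,0.006,0],[0.04,0,0,0.002,0],[0.04,0,0,0,0],[0.04,0,0,0,0]]' | grep -E 'pos|e: \[|width';  python3 -m pendant '[[0.068,0,0,0,0],[0.068,0,0,0,0],[0.068,0,0,0,0],[0.068,0,0,0,0],[0.068,0,0,-0.01,0],[0.068,0,0,-0.02,0],[0.068,0,0,-0.02,0],[0.068,0,0,0,0],[0.068,0,0,0,0],[0.068,0,0,0,0]]' | grep -E 'pos|e: \[|width'; python3 tilt.py w4.png
```

```text
eef_pos: [0.5458, 0.102, 0.1879]
contact_force: [2.1, 0.3, 4.7]
gripper_width: 0.649
eef_pos: [0.5443, 0.1018, 0.2373]
contact_force: [0.1, -0.6, 0.0]
gripper_width: 0.799
n 23625 normal(tool) [-0.152 -0.01  -0.988] tilt deg -8.7
along36 range [-137.8    1.9] y range [-54.9  52.7]
face centre [-35.8  -1.1 214.5] housing centre [-33.5  -0.9 229.3] back centre [-31.2  -0.8 244.2]
```

View pics/w4.png

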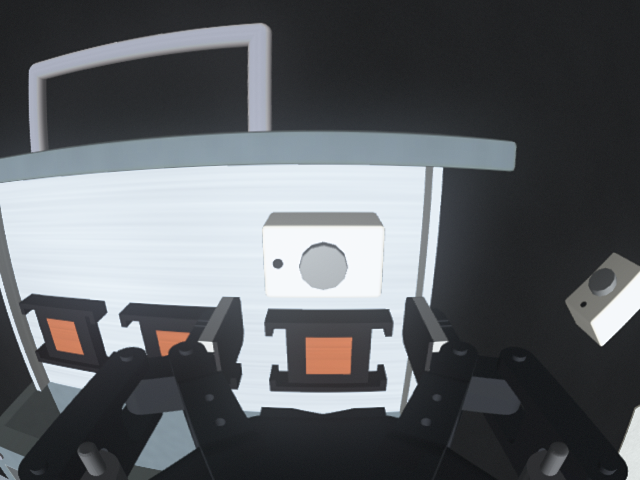

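Run:
```python
from h import *
from go import state
o,R,a=state(); m=bot.camera_model('wrist')
print(o['eef_pos'],a)
for n,pts,h in (('knob',[(323,265)],.053),('face',[(263,226),(383,226),(384,296),(263,296)],.047),('nest1',[(305,338),(351,338),(351,374),(305,374)],.029)):
    q=np.array([fplane(m,u,v,h) for u,v in pts]);print(n,np.round(q.mean(0)*1e3,1),np.round(R.T@(q.mean(0)-o['eef_pos'])*1e3,1), [round(float(np.linalg.norm(q[i]-q[i-1])*1e3),1) for i in range(len(q))])
```

```text
[0.54416823 0.10176072 0.23681395] -176.66526710462873
knob [528.6 101.2  53. ] [ 15.4   0.4 183.8] [0.0]
face [529.6 101.4  47. ] [ 14.3   0.6 189.8] [34.8, 53.8, 34.8, 58.1]
nest1 [594.6 108.   29. ] [-51.    3.4 207.8] [25.8, 25.8, 25.9, 27.3]
```

```bash
python3 -m pendant '[[0.07,0.015,0.0005,0,0],[0.07,0,0,0.02,0],[0.07,0,0,0.02,0],[0.07,0,0,0.004,0],[0.07,0,0,0,0],[0.07,0,0,0,0],[0.04,0,0,0,0],[0.04,0,0,0,0],[0.04,0,0,0,0],[0.04,0,0,0,0],[0.04,0,0,0,0]]' 40 | grep -E 'pos|e: \[|width'; python3 -m pendant '[[0.04,0,0,-0.02,0],[0.04,0,0,-0.02,0],[0.04,-0.022,0.0024,0,0],[0.04,-0.022,0,0,0],[0.04,-0.022,0,0,0],[0.04,0,0,0,0],[0.04,0,0,0,0],[0.04,0,0,0,0],[0.04,0,0,0,0]]' | grep -E 'pos|e: \[|width'; python3 tilt.py w5.png; python3 go.py .5944 .1082 .21 183.3
```

```text
eef_pos: [0.5301, 0.1015, 0.1941]
contact_force: [-0.1, -0.5, 6.2]
gripper_width: 0.648
eef_pos: [0.5943, 0.1076, 0.2328]
contact_force: [-0.2, -0.7, -0.8]
gripper_width: 0.649
n 8477 normal(tool) [ 0.002 -0.    -1.   ] tilt deg 0.1
along36 range [-16.9  17.8] y range [-26.9  27.2]
face centre [1.000e-01 1.000e-01 1.468e+02] housing centre [1.000e-01 2.000e-01 1.618e+02] back centre [  0.    0.2 176.8]
t23.92 tcp [594.4 107.6 232.9] ang -176.7 q7 1.44 w 0.647 gf 42.9 F [-0.3 -0.4 -0.5] | yaw 0.0  x -0.1 y 0.6 z 22.9 mm
```

```bash
python3 -m pendant '[[0.04,0,0.0006,0.01,0],[0.04,0,0,0.01,0],[0.04,0,0,0.004,0],[0.04,0,0,0.002,0],[0.04,0,0,0.001,0],[0.04,0,0,0,0],[0.04,0,0,0,0]]' 40 | grep -E 'pos|e: \[|width'; python3 -m pendant '[[0.07,0,0,0,0],[0.07,0,0,0,0],[0.07,0,0,0,0],[0.07,0,0,0,0],[0.07,0,0,-0.02,0],[0.07,0,0,-0.02,0],[0.07,0,0,-0.03,0],[0.07,0,0,-0.03,0],[0.07,0,0,0,0],[0.07,0,0,0,0],[0.07,0,0,0,0]]' | grep -E 'pos|e: \[|width'; python3 tilt.py w6.png; python3 look.py top t4.png 100 200 200 180 1
```

```text
eef_pos: [0.5953, 0.1082, 0.2062]
contact_force: [-1.1, -0.9, 2.5]
gripper_width: 0.652
eef_pos: [0.595, 0.1083, 0.3059]
contact_force: [-0.1, 0.7, -1.1]
gripper_width: 0.82
n 6073 normal(tool) [-0.598 -0.069 -0.799] tilt deg -36.8
along36 range [-219.6 -134.3] y range [-74.7  48.3]
face centre [-19.6 -13.2 269. ] housing centre [-10.6 -12.2 281. ] back centre [ -1.6 -11.1 293. ]
unit c [546.57977295 411.59509277] size [29.5 55.3] 72.9 [145.4 240. ]
unit c [559.05505371 309.32424927] size [29.6 54.7] 135.5 [189.4 235.9]
```

```bash
cat > seat.py <<'E'
# seat.py x y(mm): housing-face points near world x,y in wrist depth -> height, tilt, extents
import sys
from h import *
from go import state
x0,y0=map(float,sys.argv[1:3]); zr=(52,63) if len(sys.argv)<5 else tuple(map(float,sys.argv[3:5]))
o,R,a=state(); m,p,d=snap('wrist'); v,u=np.mgrid[0:480,0:640]; K=np.array(m['intrinsics'])
x=(u-K[0,2])/K[0,0];y=(v-K[1,2])/K[1,1];th=np.hypot(x,y)+1e-9;s=np.tan(th)/th
W=(np.stack([x*s*d,y*s*d,d],-1)-m['t'])@m['R']*1e3
k=(d>0)&(abs(W[...,0]-x0)<45)&(abs(W[...,1]-y0)<45)&(W[...,2]>zr[0])&(W[...,2]<zr[1])&(p.min(2)>150)
X=W[k]; A=np.c_[X[:,:2]-[x0,y0],np.ones(len(X))]; c=np.linalg.lstsq(A,X[:,2],rcond=None)[0]
r=cv2.minAreaRect(X[:,:2].astype(np.float32)); b=cv2.boxPoints(r);e=max(b[1]-b[0],b[2]-b[1],key=np.linalg.norm)
print('n',len(X),'face z %.1f tilt deg %.1f %.1f'%(c[2],*np.degrees(c[:2])),'rect',np.round(r[0],1),np.round(sorted(r[1]),1),'long %.1f'%(np.degrees(np.arctan2(e[1],e[0]))%180))
E
python3 seat.py 594.4 108.2; python3 go.py .559 .3093 .25 225.5 360
```

```text
n 3917 face z 59.3 tilt deg 0.5 0.1 rect [595.4 108.4] [36.5 56. ] long 93.6
t25.57 tcp [594.8 108.2 304.8] ang -176.7 q7 1.42 w 0.821 gf 0.0 F [ 0.   1.2 -1.5] | yaw -42.2  x -118.4 y 166.5 z 54.8 mm
```

```bash
python3 -m pendant '[[0.07,0,0,0,-7],[0.07,0,0,0,-7],[0.07,0,0,0,-7],[0.07,0,0,0,-7],[0.07,0,0,0,-7],[0.07,0,0,0,-7],[0.07,0,0,0,-0.2],[0.07,-0.0237,0.0333,0,0],[0.07,-0.0237,0.0333,0,0],[0.07,-0.0237,0.0333,0,0],[0.07,-0.0237,0.0333,0,0],[0.07,-0.0236,0.0333,0,0]]' 30 >/dev/null; python3 -m pendant '[[0.07,0,0,0,0],[0.07,0,0,0,0],[0.07,0,0,0,0],[0.07,0,0,0,0]]' >/dev/null; python3 seat.py 559 309.3 30 40;python3 go.py .559 .3093 .195 225.5 360
```

```text
n 3404 face z 36.3 tilt deg 0.6 0.5 rect [558.1 307.7] [34.7 55.7] long 136.0
t26.95 tcp [560.1 307.4 305.8] ang -134.7 q7 1.73 w 0.816 gf 0.0 F [-0.   0.3  0.3] | yaw -0.2  x -0.6 y 2.2 z 110.8 mm
```

```bash
python3 -m pendant '[[0.068,-0.0006,0.0022,0.03,0],[0.068,0,0,0.03,0],[0.068,0,0,0.03,0],[0.068,0,0,0.021,0],[0.068,0,0,0,0],[0.068,0,0,0,0],[0.04,0,0,0,0],[0.04,0,0,0,0],[0.04,0,0,0,0],[0.04,0,0,0,0],[0.04,0,0,0,0]]' 30 | grep -E 'pos|e: \[|width|force'; python3 -m pendant '[[0.04,0,0,-0.02,0],[0.04,0,0,-0.03,0],[0.04,0,0,-0.03,0],[0.04,0,0,-0.03,0],[0.04,0,0,-0.02,0],[0.04,0,0,0,7],[0.04,0,0,0,7],[0.04,0,0,0,7],[0.04,0,0,0,7],[0.04,0,0,0,7],[0.04,0,0,0,7]]' 30 | grep -E 'pos|width'; python3 go.py .6248 .0161 .280 183.3
```

```text
eef_pos: [0.5591, 0.3115, 0.197]
contact_force: [-0.5, -0.7, 6.2]
gripper_width: 0.64
grasp_force: 33.7
eef_pos: [0.558, 0.3113, 0.3256]
gripper_width: 0.643
t28.78 tcp [558.  311.3 325.6] ang -176.8 q7 1.08 w 0.643 gf 32.9 F [ 0.5  0.1 -1.3] | yaw -0.1  x -49.7 y -298.6 z 45.6 mm
```

```bash
python3 -m pendant '[[0.04,-0.0062,-0.0373,0,0],[0.04,-0.0062,-0.0373,0,0],[0.04,-0.0062,-0.0373,0,0],[0.04,-0.0062,-0.0373,0,0],[0.04,-0.0062,-0.0373,0,0],[0.04,-0.0062,-0.0373,0,0],[0.04,-0.0062,-0.0373,0,0],[0.04,-0.0062,-0.0373,0,0],[0.04,0,0,0.02,0],[0.04,0,0,0.02,0],[0.04,0,0,0,0],[0.04,0,0,0,0]]' 30 | grep -E 'pos|width';  python3 -m pendant '[[0.04,0,0,0,0],[0.04,0,0,0,0]]'|grep width; python3 go.py .6248 .0161 .2855 183.3
```

```text
eef_pos: [0.6256, 0.0169, 0.2846]
gripper_width: 0.645
gripper_width: 0.642
t29.95 tcp [626.6  17.3 286.6] ang -176.4 q7 1.60 w 0.642 gf 32.9 F [ 0.5 -0.1 -0.6] | yaw 0.3  x 1.9 y -1.1 z 1.1 mm
```

```bash
python3 -m pendant '[[0.04,-0.01,0,0.001,0],[0.04,-0.007,0,0,0],[0.04,-0.005,0,0,0],[0.04,-0.005,0,0,0],[0.04,-0.004,0,0,0],[0.04,0,0,0,0]]' 30 | grep -E 'pos|force|width';  python3 -m pendant '[[0.04,-0.005,0,0,0],[0.04,-0.005,0,0,0],[0.04,-0.005,0,0,0],[0.04,-0.005,0,0,0],[0.04,0,0,0,0]]'|grep -E 'pos|force'; python3 tilt.py; python3 -m pendant '[[0.04,0,0,0.003,0],[0.04,0,0,0.003,0],[0.04,0,0,0,0],[0.04,0,0,0,0]]'|grep -E 'pos|force|wid'; python3 tilt.py
```

```text
eef_pos: [0.6552, 0.0187, 0.283]
contact_force: [-10.8, -0.3, 5.1]
gripper_width: 0.644
grasp_force: 33.9
eef_pos: [0.6759, 0.0199, 0.2827]
contact_force: [-7.7, 0.5, 1.3]
grasp_force: 31.6
n 4660 normal(tool) [-0.573 -0.005 -0.82 ] tilt deg -34.9
along36 range [-95.3 -67.4] y range [-25.7  26. ]
face centre [9.800e+00 1.000e-01 1.562e+02] housing centre [ 18.4   0.2 168.5] back centre [ 27.    0.3 180.8]
eef_pos: [0.6773, 0.0198, 0.2791]
contact_force: [-4.2, 0.1, 5.9]
gripper_width: 0.64
grasp_force: 31.3
n 796 normal(tool) [-0.631 -0.004 -0.776] tilt deg -39.1
along36 range [-78.3 -74.9] y range [-26.   26.5]
face centre [ 20.3   0.2 146.5] housing centre [ 29.7   0.3 158.1] back centre [ 39.2   0.4 169.8]
```

```bash
cat > prof.py <<'E'
# side profile of held unit in tool axes (x,z) from wrist depth, 14<|y|<24
from h import *
from go import state
o,R,a=state(); m,p,d=snap('wrist'); v,u=np.mgrid[0:480,0:640]; K=np.array(m['intrinsics'])
x=(u-K[0,2])/K[0,0];y=(v-K[1,2])/K[1,1];th=np.hypot(x,y)+1e-9;s=np.tan(th)/th
T=((np.stack([x*s*d,y*s*d,d],-1)-m['t'])@m['R']-o['eef_pos'])@R*1e3
k=(d>0)&(abs(T[...,1])>14)&(abs(T[...,1])<24)&(T[...,2]<205)&(T[...,2]>110)
X=T[k]
for b in range(-12,60,4):
    q=X[(X[:,0]>=b)&(X[:,0]<b+4)]
    if len(q)>15: print(b+2,np.round(np.percentile(q[:,2],[5,50,95]),1),len(q))
E
python3 prof.py
```

```text
-10 [182.6 183.4 184.3] 60
2 [160.4 162.1 163.8] 216
6 [156.9 158.6 160.3] 237
10 [153.3 154.9 156.6] 247
14 [149.4 150.9 152.9] 283
18 [146.2 147.5 149.3] 361
22 [145.8 147.6 149.8] 793
26 [149.2 151.7 154.2] 835
30 [153.7 156.  158.5] 784
34 [157.8 160.3 162.9] 746
38 [162.4 164.8 167.1] 694
42 [166.6 169.1 171.7] 642
```

```bash
python3 -m pendant '[[0.04,0,0,-0.02,0],[0.04,0,0,-0.02,0],[0.04,0.02,0,0,0],[0.04,0.025,0,0,0],[0.04,0.025,0,0,0],[0.04,0.025,0,0,0],[0.04,0.02,0,0,0],[0.04,0.015,0,0,0],[0.04,0,0,0.02,0],[0.04,0,0,0.02,0],[0.04,0,0,0.02,0],[0.04,0,0,0.02,0]]' | grep -E 'pos|e: \[|width';  python3 -m pendant '[[0.04,0,0,0.015,0],[0.04,0,0,0,0],[0.04,0,0,0,0],[0.04,0,0,0,0]]' | grep -E 'pos|e: \[|width'; python3 prof.py; python3 go.py .547 .0116 .2125 183.3
```

```text
eef_pos: [0.5481, 0.0119, 0.2379]
contact_force: [-0.6, -0.4, -1.3]
gripper_width: 0.635
eef_pos: [0.5481, 0.0117, 0.2241]
contact_force: [-0.0, 0.3, -1.1]
gripper_width: 0.64
-2 [163.2 163.8 164.6] 23
2 [160.3 161.9 163.5] 227
6 [157.1 158.8 160.3] 246
10 [153.8 155.4 157. ] 267
14 [150.3 151.9 153.7] 312
18 [147.2 148.8 150.4] 348
22 [146.4 147.8 149.9] 730
26 [149.3 152.  154.7] 878
30 [154.4 156.8 159.6] 800
34 [159.  161.6 164.3] 737
38 [163.9 166.6 168.9] 689
42 [168.8 171.2 173.8] 576
58 [148.3 149.1 150.4] 77
t32.73 tcp [548.2  11.8 224.4] ang -176.5 q7 1.60 w 0.642 gf 32.4 F [-0.2  1.6 -0.9] | yaw 0.2  x 1.2 y -0.1 z 11.9 mm
```

```bash
python3 -m pendant '[[0.04,0,0,0.01,0],[0.04,0,0,0.004,0],[0.04,0,0,0.003,0],[0.04,0,0,0.003,0],[0.04,0,0,0.003,0],[0.04,0,0,0,0]]' | grep -E 'pos|e: \[|width';  python3 -m pendant '[[0.04,0,0,0.003,0],[0.04,0,0,0.003,0],[0.04,0,0,0,0],[0.04,0,0,0,0]]' | grep -E 'pos|e: \[|width'; python3 prof.py
```

```text
eef_pos: [0.5515, 0.012, 0.2031]
contact_force: [6.3, 0.6, 15.6]
gripper_width: 0.637
eef_pos: [0.5532, 0.0121, 0.1985]
contact_force: [9.2, 0.7, 18.1]
gripper_width: 0.642
-10 [180.3 181.1 181.6] 82
14 [137.4 138.4 139.4] 377
18 [137.9 139.4 141. ] 810
22 [140.2 141.7 143.2] 787
26 [142.4 143.9 145.5] 815
30 [144.6 146.1 147.8] 782
34 [146.8 148.4 149.9] 761
38 [149.1 150.9 180.7] 909
42 [151.6 153.7 181.1] 1180
46 [153.7 180.  181.2] 652
50 [179.3 180.3 181.3] 445
54 [179.2 180.1 181.3] 473
58 [179.2 180.1 181.1] 482
```

```bash
python3 -m pendant '[[0.068,0,0,0,0],[0.068,0,0,0,0],[0.068,0,0,0,0],[0.068,0,0,0,0],[0.068,0,0,-0.01,0],[0.068,0,0,-0.015,0],[0.068,0,0,-0.015,0],[0.068,0,0,0,0],[0.068,0,0,0,0],[0.068,0,0,0,0]]' | grep -E 'pos|e: \[|width'; python3 seat.py 531 12 42 50
python3 - <<'E'
from h import *
m,p,d=snap('wrist','w7.png'); g=p[150:330,230:420].min(2)
print([ (r['at'],round(r['score'],2)) for r in bot.boxes_of('unit1','wrist')[:6]])
E
```

```text
eef_pos: [0.547, 0.0117, 0.234]
contact_force: [-0.4, 0.2, 0.3]
gripper_width: 0.799
n 6226 face z 47.3 tilt deg 0.3 0.1 rect [544.6  11.8] [35.8 56.4] long 93.7
[([324.4, 279.0], 0.78), ([496.5, 344.5], 0.56)]
```

```bash
python3 -m pendant '[[0.07,0.0024,0,0,0],[0.07,0,0,0.02,0],[0.07,0,0,0.018,0],[0.07,0,0,0.003,0],[0.07,0,0,0,0],[0.07,0,0,0,0],[0.04,0,0,0,0],[0.04,0,0,0,0],[0.04,0,0,0,0],[0.04,0,0,0,0],[0.04,0,0,0,0]]' 40 | grep -E 'pos|e: \[|width'; python3 -m pendant '[[0.04,0,0,-0.02,0],[0.04,0,0,-0.02,0],[0.04,-0.018,0,0,0],[0.04,-0.018,0,0,0],[0.04,-0.019,0,0,0],[0.04,0,0,0,0],[0.04,0,0,0,0],[0.04,0,0,0,0],[0.04,0,0,0,0]]' | grep -E 'pos|e: \[|width'; python3 tilt.py; python3 go.py .5998 .0185 .21 183.3
```

```text
eef_pos: [0.5454, 0.0115, 0.1942]
contact_force: [-0.8, -0.4, 6.1]
gripper_width: 0.648
eef_pos: [0.5988, 0.0148, 0.2329]
contact_force: [-0.6, -0.6, -1.3]
gripper_width: 0.647
t36.32 tcp [598.9  14.8 233. ] ang -176.5 q7 1.60 w 0.644 gf 43.0 F [ 0.3  0.5 -1.3] | yaw 0.2  x -1.1 y 3.6 z 23.0 mmTraceback (most recent call last):
  File "tilt.py", line 10, in <module>
    n,l,st,ce=cv2.connectedComponentsWithStats(k); i=1+st[1:,4].argmax(); v,u=np.where((l==i)&(d>0))
                                                       ~~~~~~~~~~~~~~~^^
ValueError: attempt to get argmax of an empty sequence
```

```bash
python3 -m pendant '[[0.04,-0.0011,0.0036,0,0.2],[0.04,0,0,0,0],[0.04,0,0,0,0],[0.04,0,0,0,0]]' >/dev/null; python3 prof.py; python3 go.py .5998 .0185 .21 183.3
```

```text
-10 [146.  146.9 147.7] 438
-6 [146.  146.9 147.8] 454
-2 [146.  146.8 147.7] 451
2 [145.9 146.8 147.7] 484
6 [146.  146.9 203.8] 557
10 [146.  147.2 204.3] 807
14 [146.1 147.3 204.4] 843
18 [146.8 158.8 204. ] 2170
22 [198.9 200.  203.9] 224
26 [199.  200.3 204.2] 279
t36.70 tcp [600.6  18.6 233.2] ang -176.7 q7 1.59 w 0.648 gf 43.0 F [-1.   0.1 -1.5] | yaw 0.0  x 0.8 y -0.1 z 23.2 mm
```

```bash
python3 -m pendant '[[0.04,0.0005,0,0.01,0],[0.04,0,0,0.01,0],[0.04,0,0,0.004,0],[0.04,0,0,0.002,0],[0.04,0,0,0.001,0],[0.04,0,0,0,0],[0.04,0,0,0,0]]' 40 | grep -E 'pos|e: \[|width'; python3 -m pendant '[[0.07,0,0,0,0],[0.07,0,0,0,0],[0.07,0,0,0,0],[0.07,0,0,0,0],[0.07,0,0,-0.02,0],[0.07,0,0,-0.02,0],[0.07,0,0,-0.03,0],[0.07,0,0,-0.03,0],[0.07,0,0,0,0],[0.07,0,0,0,0],[0.07,0,0,0,0]]' | grep -E 'pos|e: \[|width'; python3 seat.py 600 18.5; python3 seat.py 595 108; python3 look.py top t5.png 100 200 200 180 1; python3 go.py .547 .4115 .195 162.9 360
```

```text
eef_pos: [0.6003, 0.0186, 0.2063]
contact_force: [-0.8, 0.3, 4.8]
gripper_width: 0.647
eef_pos: [0.5998, 0.0186, 0.3059]
contact_force: [0.4, 0.9, -0.3]
gripper_width: 0.817
n 3732 face z 59.3 tilt deg 0.2 0.1 rect [600.   18.8] [35.5 55.7] long 93.2
n 3037 face z 59.4 tilt deg 0.1 0.1 rect [595.5 108.4] [35.9 55.7] long 93.2
unit c [546.22314453 411.68023682] size [31.7 56. ] 72.9 [145.5 240. ]
unit c [567.17999268 152.85514832] size [ 14.3 161.9] 2.8 [256.  235.3]
t38.35 tcp [599.6  18.6 304.9] ang -176.7 q7 1.58 w 0.822 gf 0.0 F [-0.6 -0.3 -0.7] | yaw 20.4  x 165.8 y 360.0 z 109.9 mm
```

```bash
python3 -m pendant '[[0.07,0,0,0,7],[0.07,0,0,0,7],[0.07,0,0,0,6.4],[0.07,0.0151,0.0327,0,0],[0.07,0.0151,0.0327,0,0],[0.07,0.0151,0.0327,0,0],[0.07,0.0151,0.0327,0,0],[0.07,0.0151,0.0327,0,0],[0.07,0.0151,0.0327,0,0],[0.07,0.0151,0.0327,0,0],[0.07,0.0151,0.0327,0,0],[0.07,0.0151,0.0327,0,0]]' 30 >/dev/null; python3 -m pendant '[[0.07,0.0151,0.0327,0,0],[0.07,0.0151,0.0327,0,0],[0.07,0,0,0,0],[0.07,0,0,0,0],[0.07,0,0,0,0],[0.07,0,0,0,0]]' >/dev/null; python3 seat.py 547 411.5 30 40;python3 go.py .547 .4115 .193 162.9 360
```

```text
n 3419 face z 36.3 tilt deg 0.5 -0.0 rect [545.5 412.7] [34.9 55.8] long 73.3
t39.90 tcp [547.7 409.3 305.8] ang 162.8 q7 0.65 w 0.821 gf 0.0 F [ 0.7 -0.2  0.8] | yaw -0.1  x 1.3 y 1.9 z 112.8 mm
```

```bash
python3 -m pendant '[[0.068,0.0051,0.0024,0.03,0],[0.068,0,0,0.03,0],[0.068,0,0,0.03,0],[0.068,0,0,0.023,0],[0.068,0,0,0,0],[0.068,0,0,0,0],[0.04,0,0,0,0],[0.04,0,0,0,0],[0.04,0,0,0,0],[0.04,0,0,0,0],[0.04,0,0,0,0]]' 30 | grep -E 'pos|e: \[|width|force'; python3 -m pendant '[[0.04,0,0,-0.02,0],[0.04,0,0,-0.03,0],[0.04,0,0,-0.03,0],[0.04,0,0,-0.03,0],[0.04,0,0,-0.02,0],[0.04,0,0,0,-7],[0.04,0,0,0,-7],[0.04,0,0,0,-6.4],[0.04,0,0,0,0],[0.04,0,0,0,0]]' 30 | grep -E 'pos|width'; python3 prof.py;  python3 go.py .6298 -.073 .284 183.3
```

```text
eef_pos: [0.5436, 0.4153, 0.1952]
contact_force: [-0.0, -1.1, 6.6]
gripper_width: 0.646
grasp_force: 34.2
eef_pos: [0.5428, 0.4148, 0.3234]
gripper_width: 0.645
-10 [157.8 158.8 159.7] 378
-6 [157.9 158.8 159.7] 393
-2 [158.  158.8 159.7] 420
2 [157.9 158.8 159.7] 432
6 [157.9 158.9 159.7] 455
10 [158.8 170.5 191. ] 1786
t41.70 tcp [542.8 414.8 323.3] ang -176.9 q7 0.94 w 0.646 gf 33.4 F [-0.   1.  -1.3] | yaw -0.2  x -58.8 y -492.0 z 39.3 mm
```

```bash
python3 -m pendant '[[0.04,-0.0045,-0.0378,0,0],[0.04,-0.0045,-0.0378,0,0],[0.04,-0.0045,-0.0378,0,0],[0.04,-0.0045,-0.0378,0,0],[0.04,-0.0045,-0.0378,0,0],[0.04,-0.0045,-0.0378,0,0],[0.04,-0.0045,-0.0378,0,0],[0.04,-0.0045,-0.0378,0,0],[0.04,-0.0045,-0.0378,0,0],[0.04,-0.0045,-0.0378,0,0],[0.04,-0.0045,-0.0378,0,0],[0.04,-0.0045,-0.0378,0,0]]' 30 | grep -E 'pos|width';  python3 -m pendant '[[0.04,-0.0045,-0.0378,0,0],[0.04,0,0,0.02,0],[0.04,0,0,0.019,0],[0.04,0,0,0,0],[0.04,0,0,0,0],[0.04,0,0,0,0],[0.04,0,0,0,0]]'|grep width; python3 go.py .6298 -.073 .284 183.3
```

```text
eef_pos: [0.6231, -0.0365, 0.3233]
gripper_width: 0.647
gripper_width: 0.648
t43.28 tcp [630.3 -71.5 285.5] ang -176.6 q7 1.75 w 0.648 gf 33.4 F [-0.9 -0.3 -0.9] | yaw 0.1  x 0.6 y -1.4 z 1.5 mm
```

```bash
python3 -m pendant '[[0.04,-0.01,0,0.001,0],[0.04,-0.007,0,0,0],[0.04,-0.005,0,0,0],[0.04,-0.005,0,0,0],[0.04,-0.005,0,0,0],[0.04,0,0,0,0]]' 30 | grep -E 'pos|force';  python3 -m pendant '[[0.04,-0.005,0,0,0],[0.04,-0.005,0,0,0],[0.04,-0.005,0,0,0],[0.04,-0.005,0,0,0],[0.04,0,0,0,0]]'|grep -E 'pos|force'; python3 prof.py; python3 -m pendant '[[0.04,0,0,0.003,0],[0.04,0,0,0.003,0],[0.04,0,0,0.003,0],[0.04,0,0,0,0]]'|grep -E 'pos|force|wid'; python3 prof.py
```

```text
eef_pos: [0.6598, -0.0704, 0.2826]
contact_force: [-13.2, 0.1, 7.8]
grasp_force: 35.0
eef_pos: [0.6807, -0.0692, 0.282]
contact_force: [-8.5, -0.8, 1.4]
grasp_force: 31.5
-2 [161.4 163.  164.8] 199
2 [158.  159.5 161.2] 230
6 [154.7 156.2 157.8] 253
10 [151.6 153.3 154.8] 274
14 [148.1 149.6 151.3] 303
18 [146.9 148.1 149.9] 670
22 [149.2 151.8 154.4] 854
26 [154.1 156.5 159.2] 804
30 [158.8 161.3 163.9] 730
34 [163.6 166.2 168.7] 696
38 [168.5 171.1 174. ] 657
eef_pos: [0.6829, -0.0691, 0.2764]
contact_force: [-3.5, 1.0, 9.0]
gripper_width: 0.646
grasp_force: 32.0
-10 [179.9 180.7 181.5] 95
-2 [162.5 163.1 163.8] 40
2 [157.9 159.9 162.2] 122
6 [153.3 155.2 157.6] 160
10 [148.6 150.4 152.7] 184
14 [143.5 145.3 148. ] 225
18 [142.9 144.1 145.8] 704
22 [145.  147.  149.1] 824
26 [148.3 150.4 152.3] 797
30 [151.7 153.6 155.5] 750
34 [154.9 156.9 159. ] 733
38 [158.4 160.2 162.3] 700
42 [161.7 163.4 165.3] 588
```

```bash
python3 -m pendant '[[0.04,0,0,0.003,0],[0.04,0,0,0.003,0],[0.04,0,0,0.002,0],[0.04,0,0,0,0]]'|grep -E 'pos|force|wid'; python3 -m pendant '[[0.04,0,0,-0.02,0],[0.04,0,0,-0.025,0],[0.04,0.02,0,0,0],[0.04,0.025,0,0,0],[0.04,0.025,0,0,0],[0.04,0.025,0,0,0],[0.04,0.025,0,0,0],[0.04,0.01,0,0,0],[0.04,0,0,0.02,0],[0.04,0,0,0.02,0],[0.04,0,0,0.02,0],[0.04,0,0,0.02,0]]' | grep -E 'pos|e: \[|width';  python3 -m pendant '[[0.04,0,0,0.012,0],[0.04,0,0,0,0],[0.04,0,0,0,0],[0.04,0,0,0,0]]' | grep -E 'pos|e: \[|width'; python3 prof.py; python3 go.py .552 -.078 .2125 183.3
```

```text
eef_pos: [0.6845, -0.0691, 0.2703]
contact_force: [-0.6, 0.4, 15.8]
gripper_width: 0.646
grasp_force: 32.7
eef_pos: [0.5534, -0.0764, 0.231]
contact_force: [-0.4, -0.1, 0.1]
gripper_width: 0.642
eef_pos: [0.5528, -0.0768, 0.2202]
contact_force: [-1.5, -0.4, -1.2]
gripper_width: 0.644
6 [151.9 153.7 155.6] 57
10 [144.7 145.4 146.2] 27
14 [139.3 140.2 143.1] 218
18 [139.2 140.6 142.1] 769
22 [141.3 142.9 144.5] 798
26 [143.7 145.3 146.9] 811
30 [146.1 147.6 149.2] 758
34 [148.4 150.3 202.9] 865
38 [151.1 153.2 203.4] 1073
42 [153.4 155.7 203.3] 1072
46 [155.7 201.8 203.6] 621
50 [201.8 202.8 203.7] 313
58 [143.9 144.7 146. ] 100
t46.35 tcp [552.8 -76.8 220.4] ang -176.7 q7 1.78 w 0.644 gf 32.6 F [-0.3 -0.2 -1.8] | yaw 0.0  x 0.8 y -1.1 z 7.9 mm
```

```bash
python3 -m pendant '[[0.04,-0.003,0,0.012,0],[0.04,-0.003,0,0.005,0],[0.04,0,0,0.003,0],[0.04,0,0,0.003,0],[0.04,0,0,0.002,0],[0.04,0,0,0,0],[0.04,0,0,0,0]]' | grep -E 'pos|e: \[|width'; python3 prof.py | sed -n 2,8p; python3 -m pendant '[[0.068,0,0,0,0],[0.068,0,0,0,0],[0.068,0,0,0,0],[0.068,0,0,0,0],[0.068,0,0,-0.01,0],[0.068,0,0,-0.015,0],[0.068,0,0,-0.015,0],[0.068,0,0,0,0],[0.068,0,0,0,0],[0.068,0,0,0,0]]' | grep -E 'pos|e: \[|width'; python3 seat.py 535 -77 42 50;python3 go.py .552 -.078 .193 183.3
```

```text
eef_pos: [0.5601, -0.0761, 0.1958]
contact_force: [2.2, 2.0, 9.2]
gripper_width: 0.639
14 [136.8 137.8 138.8] 547
18 [137.6 139.  140.4] 784
22 [139.3 140.7 142. ] 764
26 [141.1 142.4 143.8] 768
30 [142.7 144.  145.4] 774
34 [144.4 145.8 147.3] 782
38 [146.2 147.7 178.5] 898
eef_pos: [0.5576, -0.0763, 0.2341]
contact_force: [0.2, -0.3, -0.3]
gripper_width: 0.798
n 6793 face z 47.2 tilt deg 0.5 0.0 rect [546.4 -76.6] [36.3 56.4] long 92.9
t47.87 tcp [557.5 -76.3 233.8] ang -176.7 q7 1.77 w 0.796 gf 0.0 F [-0.2 -0.1 -0.4] | yaw 0.0  x 5.6 y -1.4 z 40.8 mm
```

```bash
python3 -m pendant '[[0.07,0.0111,0.0003,0,0],[0.07,0,0,0.02,0],[0.07,0,0,0.018,0],[0.07,0,0,0.003,0],[0.07,0,0,0,0],[0.07,0,0,0,0],[0.04,0,0,0,0],[0.04,0,0,0,0],[0.04,0,0,0,0],[0.04,0,0,0,0],[0.04,0,0,0,0]]' 40 | grep -E 'pos|e: \[|width'; python3 -m pendant '[[0.04,0,0,-0.02,0],[0.04,0,0,-0.02,0],[0.04,-0.018,0,0,0],[0.04,-0.020,0,0,0],[0.04,-0.021,0.002,0,0],[0.04,0,0,0,0],[0.04,0,0,0,0],[0.04,0,0,0,0],[0.04,0,0,0,0]]' | grep -E 'pos|e: \[|width'; python3 prof.py; python3 go.py .6053 -.0713 .21 183.3
```

```text
eef_pos: [0.5473, -0.0768, 0.1941]
contact_force: [0.7, -0.2, 7.0]
gripper_width: 0.648
eef_pos: [0.6045, -0.0716, 0.2328]
contact_force: [0.2, 0.3, -1.5]
gripper_width: 0.643
-10 [146.1 146.9 147.7] 423
-6 [146.  146.8 147.6] 446
-2 [145.9 146.7 147.6] 465
2 [145.8 146.7 147.7] 493
6 [146.  146.9 203.1] 533
10 [146.  147.2 204. ] 813
14 [146.  147.2 204.1] 851
18 [146.6 157.4 203.3] 2120
22 [198.6 199.7 203.8] 425
26 [202.2 203.5 204.9] 24
t49.58 tcp [604.6 -71.6 232.9] ang -176.7 q7 1.76 w 0.642 gf 43.0 F [-0.1 -0.3 -1.4] | yaw -0.0  x -0.7 y 0.3 z 22.9 mm
```

```bash
python3 -m pendant '[[0.04,-0.0005,0.0003,0.01,0],[0.04,0,0,0.01,0],[0.04,0,0,0.004,0],[0.04,0,0,0.002,0],[0.04,0,0,0.001,0],[0.04,0,0,0,0],[0.04,0,0,0,0]]' 40 | grep -E 'pos|e: \[|width'; python3 -m pendant '[[0.07,0,0,0,0],[0.07,0,0,0,0],[0.07,0,0,0,0],[0.07,0,0,0,0],[0.07,0,0,-0.02,0],[0.07,0,0,-0.02,0],[0.07,0,0,-0.03,0],[0.07,0,0,-0.03,0],[0,0,0,0,0],[0,0,0,0,0],[0,0,0,0,0]]' | grep -E 'pos|e: \[|width'; python3 seat.py 605 -71; python3 seat.py 600 18.5; python3 go.py .455 .0115 .205 183.3; python3 -c "
from h import *
snap('wrist','w8.png')"
```

```text
eef_pos: [0.606, -0.0708, 0.2062]
contact_force: [-0.5, 0.8, 3.8]
gripper_width: 0.653
eef_pos: [0.6057, -0.0709, 0.3057]
contact_force: [-0.8, 0.2, 0.0]
gripper_width: 0.405
n 3821 face z 59.3 tilt deg 0.4 0.1 rect [604.9 -70.6] [35.5 56.1] long 93.3
n 3169 face z 59.4 tilt deg 0.3 0.1 rect [600.5  18.6] [35.9 55.6] long 93.3
t51.18 tcp [605.4 -70.8 304.8] ang -176.7 q7 1.75 w 0.231 gf 0.0 F [-0.3 -0.4  0.4] | yaw 0.0  x 145.4 y 90.9 z 99.8 mm
```

View pics/w8.png

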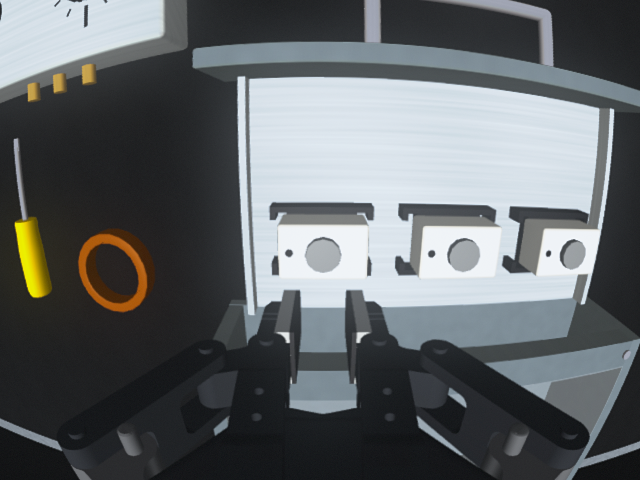

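```bash
python3 -m pendant '[[0,0.0291,0.0182,0,0],[0,0.0291,0.0182,0,0],[0,0.0291,0.0182,0,0],[0,0.0291,0.0182,0,0],[0,0.0291,0.0182,0,0],[0,0,0,0,0],[0,0,0,0,0],[0,0,0,0,0]]' >/dev/null; python3 go.py .4545 .0105 .205 183.3
```

```text
t51.90 tcp [455.9  11.4 306. ] ang -176.7 q7 1.53 w -0.001 gf 0.0 F [0.4 0.  0. ] | yaw 0.0  x 1.5 y -0.8 z 101.0 mm
```

```bash
python3 -m pendant '[[0,0.0015,0,0.03,0],[0,0,0,0.03,0],[0,0,0,0.02,0],[0,0,0,0.02,0],[0,0,0,0,0],[0,0,0,0,0]]' | grep -E 'pos|e: \['; python3 -m pendant '[[0,-0.003,0,0,0],[0,-0.005,0,0,0],[0,-0.007,0,0,0],[0,-0.009,0,0,0],[0,-0.01,0,0,0],[0,-0.011,0,0,0],[0,-0.012,0,0,0],[0,-0.012,0,0,0],[0,-0.012,0,0,0],[0,-0.012,0,0,0],[0,-0.012,0,0,0],[0,-0.012,0,0,0]]' | grep -E 'pos|e: \['; python3 -m pendant '[[0,-0.012,0,0,0],[0,-0.012,0,0,0],[0,-0.01,0,0,0],[0,-0.009,0,0,0],[0,-0.007,0,0,0],[0,-0.005,0,0,0],[0,-0.003,0,0,0],[0,0,0,0,0],[0,0,0,0,0]]' | grep -E 'pos|e: \['; python3 go.py .6366 .0208 .205 183.3
```

```text
eef_pos: [0.4545, 0.0107, 0.2054]
contact_force: [0.5, -0.6, 0.6]
eef_pos: [0.5721, 0.018, 0.2064]
contact_force: [-4.6, -1.6, 2.6]
eef_pos: [0.6292, 0.0218, 0.2064]
contact_force: [-0.0, -0.1, 0.2]
t54.15 tcp [629.2  21.8 206.4] ang -176.7 q7 1.60 w -0.002 gf 0.0 F [-0.  -0.1  0.2] | yaw 0.0  x -7.3 y -1.4 z 1.4 mm
```

```bash
python3 -m pendant '[[0,-0.003,0,0,0],[0,-0.003,0,0,0],[0,0,0,0,0]]' | grep -E 'pos|e: \['; python3 -m pendant '[[0,-0.002,0,0,0],[0,-0.002,0,0,0],[0,0,0,0,0]]' | grep -E 'pos|e: \[';python3 -m pendant '[[0,-0.002,0,0,0],[0,-0.002,0,0,0],[0,0,0,0,0]]' | grep -E 'pos|e: \['
```

```text
eef_pos: [0.6349, 0.022, 0.2062]
contact_force: [-2.1, -0.2, -0.0]
eef_pos: [0.6367, 0.0219, 0.2051]
contact_force: [-7.9, -0.8, 2.7]
eef_pos: [0.6379, 0.0215, 0.2037]
contact_force: [-17.9, -0.5, 3.0]
```

```bash
python3 -m pendant '[[0,0.006,0,0,0],[0,0.005,0,0,0],[0,0,0,-0.03,0],[0,0,0,-0.03,0],[0.06,0,0,-0.03,0],[0.06,0,0,-0.03,0],[0.06,0,0,0,0],[0.06,0,0,0,0]]' | grep -E 'pos|e: \['
python3 - <<'E'
from h import *
m,p,d=snap('top')
v,u=np.mgrid[0:480,0:640]; K=m['intrinsics'];C=np.stack([(u-K[0,2])/K[0,0]*d,(v-K[1,2])/K[1,1]*d,d],-1)
W=(C-m['t'])@m['R']
q=W[(v>90)&(v<260)&(u>225)&(u<400)&(abs(W[...,2]-.076)<.005)&(W[...,0]>.6)&(W[...,0]<.662)][:,:2].astype(np.float32)*1000
if len(q): print('panel',len(q),cv2.minAreaRect(q))
print(plane(m,428.5,302.5,.076),plane(m,430.5,302,.066))
E
python3 go.py .415 -.246 .32 183.3
```

```text
eef_pos: [0.6329, 0.0217, 0.3291]
contact_force: [0.5, -0.3, 0.2]
panel 306 ((654.5284423828125, 24.344924926757812), (14.396162986755371, 324.0704345703125), 3.113588809967041)
[ 0.4129584  -0.24202765  0.076     ] [ 0.41475129 -0.24903934  0.066     ]
t55.62 tcp [632.1  21.8 327.2] ang -176.7 q7 1.58 w 0.654 gf 0.0 F [ 0.1 -0.1 -0.4] | yaw 0.0  x 232.2 y -254.8 z 7.2 mm
```

```bash
python3 -m pendant '[[0.064,0.0259,-0.028,0,0],[0.064,0.0259,-0.028,0,0],[0.064,0.0259,-0.028,0,0],[0.064,0.0259,-0.028,0,0],[0.064,0.0259,-0.028,0,0],[0.064,0.0259,-0.028,0,0],[0.064,0.0259,-0.028,0,0],[0.064,0.0259,-0.028,0,0],[0.064,0.0259,-0.028,0,0],[0.064,0,0,0,0],[0.064,0,0,0,0],[0.064,0,0,0,0]]' >/dev/null; python3 go.py .4137 -.2425 .2305 183.3
cat > ring.py <<'E'
from h import *
from go import state
o,R,a=state(); m,p,d=snap('wrist','ring.png'); v,u=np.mgrid[0:480,0:640]; K=np.array(m['intrinsics'])
x=(u-K[0,2])/K[0,0];y=(v-K[1,2])/K[1,1];th=np.hypot(x,y)+1e-9;s=np.tan(th)/th
W=(np.stack([x*s*d,y*s*d,d],-1)-m['t'])@m['R']*1e3
near=(d>0)&(abs(W[...,0]-414)<45)&(abs(W[...,1]+243)<45)
for n,lo,hi in(('ring',73,79),('fine',88.5,95)):
    k=near&(W[...,2]>lo)&(W[...,2]<hi); X=W[k][:,:2].astype(np.float32)
    if len(X)>20: print(n,len(X),'circle',cv2.minEnclosingCircle(X),'mean',X.mean(0),'z',np.median(W[k][:,2]))
k=near&(W[...,2]>72)&(W[...,2]<79); g=p.max(2); X=W[k]; G=g[k]; 
h=X[:,:2].astype(np.float32); c,r=cv2.minEnclosingCircle(h); c=np.array(c)
rr=np.hypot(*(X[:,:2]-c).T); b=(rr>11)&(rr<22)
an=np.degrees(np.arctan2(X[b,1]-c[1],X[b,0]-c[0]))%360; gg=G[b]
hist=[(int(t),int(np.median(gg[(an>=t)&(an<t+10)])) if ((an>=t)&(an<t+10)).sum()>5 else -1,int(gg[(an>=t)&(an<t+10)].max()) if ((an>=t)&(an<t+10)).sum()>5 else -1) for t in range(0,360,10)]
print(hist); w=gg>150; print('bright',w.sum(), 'mean dir', np.degrees(np.angle(np.exp(1j*np.radians(an[w])).sum())) if w.any() else None)
E
python3 ring.py
```

```text
t56.62 tcp [ 413.7 -243.1  325.5] ang -176.7 q7 2.13 w 0.748 gf 0.0 F [0.4 0.1 0.6] | yaw 0.0  x -0.0 y 0.6 z 95.0 mm
ring 3217 circle ((415.1128234863281, -243.79269409179688), 23.886001586914062) mean [ 412.5522  -243.88106] z 76.40106236607193
fine 691 circle ((414.66607666015625, -243.94325256347656), 9.08283519744873) mean [ 414.16626 -243.72363] z 91.87096509371945
[(0, 91, 191), (10, 91, 172), (20, 91, 127), (30, 91, 119), (40, 91, 166), (50, 91, 179), (60, 91, 145), (70, 91, 150), (80, 217, 247), (90, 92, 240), (100, 92, 94), (110, 93, 95), (120, 94, 96), (130, 95, 96), (140, 95, 98), (150, 96, 99), (160, 97, 99), (170, 97, 101), (180, 98, 101), (190, 99, 102), (200, 99, 102), (210, 99, 102), (220, 100, 103), (230, 100, 103), (240, 100, 102), (250, 100, 103), (260, 99, 102), (270, 98, 103), (280, 97, 107), (290, 97, 115), (300, 96, 203), (310, 95, 190), (320, 94, 181), (330, 94, 142), (340, 92, 159), (350, 92, 163)]
bright 84 mean dir 77.70016990661505
```

```bash
cat > ptr.py <<'E'
from h import *
from go import state
import sys
o,R,a=state(); m,p,d=snap('wrist'); v,u=np.mgrid[0:480,0:640]; K=np.array(m['intrinsics'])
# intersect pixel rays with ring top plane z=76 and panel plane z=55
x=(u-K[0,2])/K[0,0];y=(v-K[1,2])/K[1,1];th=np.hypot(x,y)+1e-9;s=np.sin(th)/th
r=np.stack([x*s,y*s,np.cos(th)],-1)@m['R']; O=-np.array(m['R']).T@m['t']
g=p.min(2); A=np.array([float(sys.argv[1]),float(sys.argv[2])])
Q=(O+r*((.076-O[2])/r[...,2])[...,None])[...,:2]*1e3-A; rr=np.hypot(Q[...,0],Q[...,1])
k=(rr>11)&(rr<21)&(g>150)&(d>0)
W=(np.stack([x*np.tan(th)/th*d,y*np.tan(th)/th*d,d],-1)-m['t'])@m['R']; k&=abs(W[...,2]-.076)<.006
n,l,st,ce=cv2.connectedComponentsWithStats(k.astype(np.uint8))
for i in range(1,n):
    if st[i,4]>15: q=Q[l==i].mean(0); print('pointer px',st[i,4],'angle %.1f r %.1f'%(np.degrees(np.arctan2(q[1],q[0])),np.hypot(*q)))
k=(abs(W[...,2]-.055)<.004)&(d>0)&(abs(W[...,0]-.42)<.12)&(abs(W[...,1]+.287)<.16)
X=W[k][:,:2].astype(np.float32)*1e3; print('console',cv2.minAreaRect(X))
Q=(O+r*((.055-O[2])/r[...,2])[...,None])[...,:2]*1e3-A; rr=np.hypot(Q[...,0],Q[...,1])
k=(rr>25)&(rr<48)&(g<110)&(abs(W[...,2]-.055)<.005); n,l,st,ce=cv2.connectedComponentsWithStats(k.astype(np.uint8))
for i in range(1,n):
    if st[i,4]>12: q=Q[l==i]; c=q.mean(0); rad=np.hypot(*q.T); print('mark',st[i,4],'angle %.1f r %.0f-%.0f'%(np.degrees(np.arctan2(c[1],c[0])),rad.min(),rad.max()))
E
python3 ptr.py 414.7 -243.9; python3 go.py .4147 -.2439 .2305 183.3
```

```text
pointer px 63 angle 85.0 r 16.2
console ((419.7870178222656, -288.29583740234375), (129.9025421142578, 209.52621459960938), 6.706118106842041)
mark 13 angle 95.8 r 29-34
mark 41 angle 6.8 r 33-43
t56.72 tcp [ 414.5 -242.3  325.7] ang -176.5 q7 2.13 w 0.748 gf 0.0 F [-0.1  0.7 -0.2] | yaw 0.2  x -0.1 y -1.6 z 95.2 mm
```

```bash
python3 -m pendant '[[0.064,0,-0.0016,0.03,0.2],[0.064,0,0,0.03,0],[0.064,0,0,0.02,0],[0.064,0,0,0.015,0],[0.064,0,0,0,0],[0.064,0,0,0,0],[0.064,0,0,0,0]]' 30 | grep -E 'pos|e: \['; python3 go.py .4147 -.2439 .2305 183.3; python3 -m pendant '[[0.03,0,0,0,0],[0.03,0,0,0,0],[0.03,0,0,0,0],[0.03,0,0,0,0],[0.03,0,0,0,0]]' 30 | grep -E 'pos|e|wid'
```

```text
eef_pos: [0.4145, -0.2447, 0.2318]
contact_force: [-0.1, -0.2, 0.5]
t57.30 tcp [ 414.5 -244.7  231.8] ang -176.8 q7 2.19 w 0.753 gf 0.0 F [-0.1 -0.2  0.5] | yaw -0.1  x -0.2 y 0.8 z 1.3 mm
eef_pos: [0.4144, -0.2443, 0.2326]
contact_force: [-1.7, 3.5, 7.6]
gripper_width: 0.527
grasp_force: 29.4
```

```bash
python3 -m pendant '[[0.03,0,0,0,4],[0.03,0,0,0,7],[0.03,0,0,0,7],[0.03,0,0,0,7],[0.03,0,0,0,7],[0.03,0,0,0,7],[0.03,0,0,0,7],[0.03,0,0,0,7],[0.03,0,0,0,7],[0.03,0,0,0,7],[0.03,0,0,0,7]]' 30 | grep -E 'pos|e|wid'; python3 -m pendant '[[0.03,0,0,0,4],[0.03,0,0,0,0],[0.03,0,0,0,0],[0.03,0,0,0,0]]' | grep -E 'pos|e|wid';python3 go.py .4147 -.2439 .2305 105.1; python3 ptr.py 414.7 -243.9
```

```text
eef_pos: [0.414, -0.2449, 0.2326]
contact_force: [-2.7, 1.1, 8.6]
gripper_width: 0.527
grasp_force: 29.8
eef_pos: [0.414, -0.2449, 0.2326]
contact_force: [-3.1, 2.0, 10.6]
gripper_width: 0.527
grasp_force: 30.1
t58.97 tcp [ 414.  -244.9  232.6] ang 105.1 q7 1.13 w 0.527 gf 30.1 F [-3.1  2.  10.6] | yaw 0.0  x 0.8 y 0.9 z 2.1 mm
pointer px 136 angle 7.9 r 16.1
console ((417.99676513671875, -273.30133056640625), (129.5838623046875, 179.8809814453125), 6.6775054931640625)
mark 34 angle 96.3 r 29-34
mark 25 angle 126.5 r 29-34
mark 31 angle 66.3 r 29-34
mark 32 angle 36.3 r 29-34
```

```bash
python3 -m pendant '[[0.03,0,0,0,1.5],[0.03,0,0,0,0],[0.03,0,0,0,0],[0.064,0,0,0,0],[0.064,0,0,0,0],[0.064,0,0,0,0],[0.064,0,0,-0.01,0],[0.064,0,0,-0.02,0],[0.064,0,0,-0.03,0],[0.064,0,0,-0.03,0],[0.064,0,0,0,0],[0.064,0,0,0,0]]' | grep -E 'pos|e: \['; python3 ptr.py 414.7 -243.9; python3 go.py .4274 -.3528 .26 96.7
```

```text
eef_pos: [0.4142, -0.2453, 0.3231]
contact_force: [-0.7, 1.0, 0.4]
pointer px 64 angle 7.0 r 16.1
console ((420.0885009765625, -288.17559814453125), (130.47140502929688, 210.06089782714844), 6.631496429443359)
mark 65 angle 6.7 r 27-43
t60.07 tcp [ 413.8 -244.9  322. ] ang 103.7 q7 0.97 w 0.748 gf 0.0 F [0.2 0.7 0.6] | yaw 7.0  x -108.8 y 0.9 z 62.0 mm
```

Run:
```python
from h import *
m,p,d=snap('top')
e=[(595+174.7,108.3+10),(600+174.7,28.6),(605+174.7,-61)]
for f,n in((bot.pinpoint,'unit1_mid'),(bot.boxes_of,'unit1')):
    for r in f(n,'top'):
        if r['at'][1]<205: print(n,np.round(r['at']),round(r['score'],2),np.round(plane(m,*r['at'],.044 if 'mid' in n else .055)*1e3,1))
print('expected',e)
v,u=np.mgrid[0:480,0:640]; K=m['intrinsics'];W=(np.stack([(u-K[0,2])/K[0,0]*d,(v-K[1,2])/K[1,1]*d,d],-1)-m['t'])@m['R']*1e3
for x,y in e:
    c=proj(m,np.array([x,y,59])/1e3).astype(int); print(c,'z',np.round(W[c[1]-3:c[1]+4:3,c[0]-12:c[0]+13:6,2]).tolist())
```

```text
expected [(769.7, 118.3), (774.7, 28.6), (779.7, -61)]
[273 149] z [[97.0, 94.0, 98.0, 96.0, 90.0], [96.0, 94.0, 94.0, 95.0, 95.0], [93.0, 95.0, 94.0, 95.0, 92.0]]
[310 148] z [[95.0, 97.0, 97.0, 95.0, 92.0], [96.0, 94.0, 92.0, 95.0, 94.0], [94.0, 97.0, 98.0, 94.0, 93.0]]
[347 147] z [[93.0, 96.0, 92.0, 95.0, 95.0], [1106.0, 93.0, 96.0, 93.0, 93.0], [91.0, 92.0, 94.0, 94.0, 95.0]]
```

Run:
```python
from h import *
m,p,d=snap('top'); g=cv2.cvtColor(p,cv2.COLOR_BGR2GRAY)
for x,y in [(769.7,118.3),(774.7,28.6),(779.7,-61)]:
    c=np.round(proj(m,np.array([x,y,62])/1e3)).astype(int); print(c)
    for r in range(-12,14,2): print(' '.join('%3d'%g[c[1]+r,c[0]+k] for k in range(-18,19,2)))
```

```text
[273 149]
248 252 252 252 252 252 252 252 252 252 251 252 251 251 251 251 251 251 251
247 250 250 251 251 250 250 250 250 251 250 250 250 250 250 250 250 250 251
247 250 251 250 250 251 251 250 251 250 250 251 250 250 250 250 250 250 250
248 251 252 252 252 251 252 251 251 251 251 251 252 252 252 251 250 250 250
248 251 249 244 254 254 254 254 253 253 254 254 254 254 255 230 200 247 250
248 250 249 186 255 254 254 254 237 230 236 253 254 254 255 205 106 244 250
247 251 248 185 255 254 254 244 226 227 228 246 255 253 254 232 152 241 249
247 251 250 231 254 254 254 245 228 230 230 233 255 249 250 237 242 248 250
246 250 251 252 254 254 254 250 222 221 218 250 254 254 255 237 250 250 250
246 251 251 252 254 254 254 255 254 251 254 255 254 254 255 237 250 249 250
246 250 250 251 254 255 255 255 254 254 254 253 253 252 251 233 251 251 249
246 250 251 249 216 203 201 190 190 187 182 183 178 173 175 200 248 249 250
246 251 249 213 208 172 169 166 167 166 165 166 164 164 162 207 203 237 250
[311 148]
250 251 251 251 251 251 251 251 251 251 251 251 251 251 252 252 252 252 252
250 250 250 250 
[... 1193 characters left out ...]
 250 251 251 238
252 252 241 251 254 254 254 254 254 253 254 254 254 254 255 215 249 251 237
251 246 115 239 255 254 254 254 240 232 241 254 254 254 255 153 248 251 242
252 249 132 235 255 254 254 245 230 230 231 248 254 253 255 167 249 251 243
252 250 221 235 254 254 254 237 231 229 230 246 254 235 253 243 250 251 246
252 252 252 234 255 254 254 248 218 226 224 251 254 254 254 252 251 251 248
252 252 252 231 255 254 254 255 252 246 253 254 254 254 254 252 250 250 247
252 252 252 227 255 255 255 255 255 255 255 255 254 254 253 251 250 250 247
252 252 252 215 196 198 207 206 207 205 196 188 187 185 197 248 250 250 248
252 252 225 215 175 172 172 175 169 169 171 170 164 170 197 203 231 250 248
```

```bash
python3 -m pendant '[[0,0,0,0,0],[0,0,0,0,0],[0,0,0,0,0],[0,0,0,0,0]]' >/dev/null; python3 go.py .4274 -.3528 .26 103.7
python3 - <<'E'
from h import *
m,p,d=snap('side')
v,u=np.mgrid[0:480,0:640]; K=m['intrinsics'];W=(np.stack([(u-K[0,2])/K[0,0]*d,(v-K[1,2])/K[1,1]*d,d],-1)-m['t'])@m['R']*1e3
k=(d>0)&(np.hypot(W[...,0]-427,W[...,1]+353)<22)&(W[...,2]>60); X=W[k]; print(len(X),X.mean(0),np.percentile(X[:,2],[5,50,95]))
E
```

```text
t60.60 tcp [ 413.6 -245.1  321. ] ang 103.6 q7 0.97 w 0.183 gf 0.0 F [ 0.   1.2 -0.1] | yaw -0.1  x -107.9 y -12.1 z 61.0 mm
223 [ 422.27804007 -358.48657232   69.91789915] [62.04702836 68.83894652 77.85431895]
```

```bash
python3 -m pendant '[[0,-0.027,-0.003,0,0],[0,-0.027,-0.003,0,0],[0,-0.027,-0.003,0,0],[0,-0.027,-0.003,0,0],[0,0,0,0.02,0],[0,0,0,0.02,0],[0,0,0,0.015,0],[0,0,0,0,0],[0,0,0,0,0],[0,0,0,0,0],[0,0,0,0,0]]' | grep -E 'pos|e: \['; python3 go.py .4274 -.3528 .245 103.7
python3 - <<'E'
from h import *
m,p,d=snap('wrist'); v,u=np.mgrid[0:480,0:640]; K=np.array(m['intrinsics'])
x=(u-K[0,2])/K[0,0];y=(v-K[1,2])/K[1,1];th=np.hypot(x,y)+1e-9;s=np.tan(th)/th
W=(np.stack([x*s*d,y*s*d,d],-1)-m['t'])@m['R']*1e3
k=(d>0)&(np.hypot(W[...,0]-427,W[...,1]+353)<20)&(W[...,2]>57)&(W[...,2]<80); X=W[k]; print(len(X),np.histogram(X[:,2],range(57,81,2)),X.mean(0),cv2.minEnclosingCircle(X[:,:2].astype(np.float32)))
E
```

```text
eef_pos: [0.4278, -0.3531, 0.2673]
contact_force: [0.2, -0.3, 0.7]
t61.57 tcp [ 427.8 -353.1  267.3] ang 103.6 q7 1.25 w -0.002 gf 0.0 F [ 0.2 -0.3  0.7] | yaw -0.1  x 0.4 y -0.3 z 22.3 mm
3598 (array([  53,   63,   65,   75,  855, 1282,   64,   76,  197,  813,   55]), array([57, 59, 61, 63, 65, 67, 69, 71, 73, 75, 77, 79])) [ 425.48434012 -346.10239194   69.44337083] ((427.22222900390625, -352.7403564453125), 19.80946922302246)
```

```bash
python3 -m pendant '[[0,0,0,0.01,0],[0,0,0,0.006,0],[0,0,0,0.002,0],[0,0,0,0,0],[0,0,0,0,0]]' | grep -E 'pos|e: \['; python3 -m pendant '[[0,0,0,0.002,0],[0,0,0,0,0],[0,0,0,0,0]]' | grep -E 'pos|e: \[';python3 -m pendant '[[0,0,0,0.002,0],[0,0,0,0,0],[0,0,0,0,0]]' | grep -E 'pos|e: \['
```

```text
eef_pos: [0.4275, -0.3526, 0.248]
contact_force: [-0.8, 1.5, 2.9]
eef_pos: [0.4275, -0.3527, 0.2462]
contact_force: [0.6, 0.9, 3.9]
eef_pos: [0.4275, -0.3528, 0.2445]
contact_force: [0.8, 2.7, 7.0]
```

```bash
python3 -m pendant '[[0,0,0,0.002,0],[0,0,0,0,0],[0,0,0,0,0],[0,0,0,0,0]]' | grep -E 'pos|e: \['; python3 -m pendant '[[0,0,0,-0.01,0],[0,0,0,-0.02,0],[0,0,0,-0.03,0],[0,0,0,-0.03,0],[0,0,0,0,0],[0,0,0,0,0],[0,0,0,0,0],[0,0,0,0,0],[0,0,0,0,0]]' | grep -E 'pos|e: \['; python3 ptr.py 414.7 -243.9
```

```text
eef_pos: [0.4274, -0.3531, 0.2441]
contact_force: [-5.6, 6.6, 25.2]
eef_pos: [0.4272, -0.3525, 0.331]
contact_force: [-0.1, -0.1, 1.0]
pointer px 65 angle 8.5 r 16.2
console ((420.22357177734375, -288.01812744140625), (130.6034698486328, 209.6796417236328), 6.713783264160156)
mark 76 angle 7.0 r 27-43
```

```bash
python3 -c "
from station import bot
print(bot.hand_in())"
```

```text
the job is handed in; nothing more can be done
None
```

I handed the job in: all three white units sit knob-up in their own nests, the tray is home, the coarse ring is within about 1.5° of the 40 dB mark, and start was pressed last and released. I didn't touch the fine knob, tape roll or screwdriver, but I didn't re-measure them before hand-in, and no verdict came back.

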